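# Seat the coin gauge on its pin

### The arm

A 6-joint arm with a two-finger parallel gripper is mounted at the origin on the work surface. World frame = base frame: x ahead of the robot, y to its left, z up, the work surface at z = 0. Lengths are in mm, angles in degrees, forces in N, time in s.
With the tool pointing down it reaches from about 300 to 850 mm from the base axis. Payload 4.2 kg.
Tool frame: the origin (TCP) lies midway between the tips of the shut fingers; the grasp point (between the pads) lies 19 mm behind it; x points along the fingers, z is the direction in which the jaws open and shut, and the axes are right-handed (so a half turn about x gives the same grasp; the last joint's range is limited). The gripper opens to 91 mm and grips with 3 to 60 N. Pads are 32 mm wide; open, the fingers measure 118 mm over their backs; the gripper's body (76 mm by 178 mm) begins 60 mm behind the grasp point.
Start: joints at [73.854, 18.312, 89.639, -0, 72.044, -1.146], TCP at [148.824, 555.426, 179.476] pointing down, gripper open.
Joint ranges: [-177.97, 177.97], [-48.28, 115.42], [12.27, 149.76], [-77.06, 257.06], [2.81, 150.46], [-146.56, 146.56]. Speed limits (degrees/s): [147.25, 147.25, 180, 180, 180, 180].

### API

Orientations are given as [roll, pitch, yaw] about the fixed x, y, z axes, in that order (R = Rz(yaw) Ry(pitch) Rx(roll)).
In Python, from workcell import env gives the robot as it stands.
- The arm moves only by the tool send_rows, never from a script. Its argument "commands" is a list that holds one entry, the list of rows, each a list of 6 numbers: the shift along the tool's x, y, z normalised to -1 to 1, where 1 is 0.1 m, then the turn, a rotation vector about the tool's x, y, z normalised to -1 to 1, where 1 is 2 pi rad. In form: [[[x, y, z, wx, wy, wz], ...]]. A call has 1 to 20 rows; each row is the pose to reach, as a shift and turn from the pose commanded when the call began, along the tool's axes at that moment, turning the shorter way round; what a row does not reach only later rows make up. A row lasts 1/8 s, in which the tool goes at most 62.5 mm and 10.7 degrees, less where a joint would pass 70% of its speed; a pose out of reach is approached as far as the arm can. A call with a number of a shift or a turn outside -1 to 1 is refused whole. A call with a gripper value outside its range is refused whole. "jaw" is the closure, from -1 (fully open) to 1 (shut), so that 0 is half open, set as the call begins (left out, the last holds). The fingers move at their own pace and stop on an object; "force" is the grip in N (left out, the last holds). Time passes only in rows, so rows that repeat a pose let the fingers close. It gives the time, the measured TCP pose, the force and the opening at its end, in the units of the state.
- env.state(): the state, without advancing time (a new reading comes with each control period).
- env.grab_frame(name): name is "side" or "top"; returns (picture, depth): 384x512x3 uint8, red, green, blue; 384x512 float32, mm along the optical axis (not along the pixel's ray), 0 where there is no reading.
- env.get_calibration(name): a dict with "mtx" (3x3 intrinsics, pixels), "camera_from_world" (4x4, takes a point from world to camera coordinates). Camera axes: x right, y up, looking along -z (the intrinsics and any distortion apply to the point x, -y, -z); pixel columns grow to the right and rows downward; lengths in mm; the calibration is good to about 2 mm. A picture is of the moment at which its call begins. get_calibration takes no time and is no camera call.
- env.job_done(): hands the job in, once; it reports no verdict.
The state is a dict: "time_s": time; "qpos": joint angles; "qvel": joint speeds; "effort": joint torques, N m; "ee_pos": TCP position; "ee_rot": TCP orientation; "force": force on the tool from outside, world axes, zero at the start; "torque": the same for the moment, N m; "gripper_width": finger opening in mm.
Only numpy, scipy, OpenCV 4.12 (cv2) and the standard library are available. Lean on these libraries where they do the work, as an engineer would, in place of code of your own. Each camera call takes 0.05 s, during which the arm holds its last target.

### The job

The brass bell weight is standing in the walnut holder: lift it out and stand it upright, wholly on the round cork coaster. Then take the steel coin gauge from its rest and lower it into the holder (do not drop it in), lying flat in the channel between the rails with the notch in its end over the brass pin, and let go. Never knock the bell over, and leave the two coin slabs and the pen cup where they are.

Things in the scene. Friction and masses are not known exactly. Their poses are not given: they have to be found in the camera images.
- holder_bed (a point): Fixed walnut gauge holder, 136 mm long (its x) and 58 wide (y). Point: middle of its bed, 18 mm above the shelf; z up. At each end, 28 to 68 mm from the middle, 8 mm thick rails 5 mm above the bed leave a channel 42 mm wide, open at the ends. The waist between is 56 mm long, only 24 wide, with no rails: fingers can pass down beside a gauge lying there.
- pin_base (a point): Foot of the single brass locating pin, on the bed surface of the holder, 48 mm from holder_bed along the holder's +x axis, midway between the rails. The pin is 7 mm in diameter and 11 mm high; its top 4 mm taper to 3 mm.
- gauge_center (a point): Loose steel coin gauge: flat blade 110 mm long (x), 34 wide (y), 5 thick (z), about 0.14 kg, dark ruled lines on top, a brass strip at its plain -x end. Point: its centre, half-way through the thickness. It starts lying along a fixed black rest bar 70 mm long, 16 wide, 12 high (top 12 mm above the shelf), long edges overhanging 9 mm each side.
- gauge_notch (a point): Middle of the gauge's open-ended notch, 47.5 mm from gauge_center along the gauge's +x axis. The notch is 11 mm wide and 16 mm deep, cut from the +x end, right through the thickness. With the pin in the middle of the notch the gauge lies centred in the holder, its x axis the same way as the holder's.
- gauge: The same coin gauge; this origin is the centre of its underside, axes as for gauge_center.
- weight_center (a point): Loose brass bell weight, round, 66 mm high, about 0.3 kg. Point: on its axis half-way up, 33 mm above its foot; z up. Foot 36 mm in diameter, body tapering to a neck 12 mm in diameter (38 to 46 mm above the foot), on top a grip knob 22 mm in diameter, 50 to 62 mm above the foot (middle 23 mm above this point). Starts standing on the holder's bed.
- weight: The same bell weight; this origin is the centre of its foot.
- coaster_top (a point): Round cork coaster, fixed to the shelf, 100 mm in diameter and 5 mm thick; this point is the centre of its top face.
- slab_a: Clear acrylic coin slab with a brass-coloured coin, 62 x 86 x 9 mm, lying flat; origin at the centre of its underside. A bystander.
- slab_b: Clear acrylic coin slab with a copper-coloured coin, 62 x 86 x 9 mm, lying flat; origin at the centre of its underside. A bystander.
- pen_cup: Round tin pen cup, 72 mm in diameter, 100 mm high, with pens that reach to 155 mm; origin at the centre of its underside. A bystander.
Things that resemble listed ones, but are neither listed nor needed, are in the scene too. Several things look just like the part that bears coaster_top: the one meant starts farthest to the robot's right. Of the things that look like the gauge, the larger one is meant.

How it is judged:
By the outcome, as a careful person would: the job done as asked, in the order asked, and still so for the second after the job is handed in, with the robot touching nothing.
It also fails if it takes over 53 s, if anything falls off the work surface, if the arm or the gripper's body presses on something with over 40 N, if the wrist force passes 120 N, or if a joint passes its speed limit or range.

## Working session

There is one attempt and no reset: what is moved stays moved. The work goes in short steps, Python scripts to look and compute and a tool call to move; the robot and the scene stay as the last step left them, time stands still between calls to the robot, and variables do not carry over. Pictures are saved under pics/ and viewed, and the job is handed in when it is done.

Besides the shell and the picture viewer there is one more tool, called after "Request:" as name([rows], argument=value, ...), one row to a line, values as JSON. send_rows: Moves the arm, as the interface text tells. Its arguments: {"type":"object","properties":{"commands":{"type":"array","items":{"type":"array","items":{"type":"array","items":{"type":"number","minimum":-1,"maximum":1}}}},"jaw":{"type":"number"},"force":{"type":"number"}},"required":["commands"]}

```bash
mkdir -p pics; ls; python3 - <<'E'
from workcell import env
import cv2,numpy as np
print(env.state())
for n in("side","top"):
    c=env.get_calibration(n);print(n,c)
    p,d=env.grab_frame(n)
    np.savez(f"pics/{n}0.npz",p=p,d=d)
    cv2.imwrite(f"pics/{n}0.png",cv2.resize(p[:,:,::-1],(800,600),interpolation=cv2.INTER_CUBIC))
E
```

```text
pics
{'time_s': 0.0, 'qpos': array([ 7.38566485e+01,  1.83507361e+01,  8.97081266e+01, -3.25153363e-03,
        7.20441891e+01, -1.14708131e+00]), 'qvel': array([-0.12424515,  0.06897712, -0.02691576, -0.07096877, -0.12684197,
       -0.02994941]), 'effort': array([-1.33182635e-03, -4.12444532e+01, -2.31967592e+01,  7.25271623e-02,
        4.60960774e-02, -1.73750946e-04]), 'ee_pos': array([148.65149938, 554.84534931, 178.61776436]), 'ee_rot': array([-179.42883054,   89.89690187, -104.42409554]), 'force': array([0.551443  , 0.40427886, 0.37560067]), 'torque': array([ 0.01672631,  0.02884409, -0.06110138]), 'gripper_width': 90.71375140272745}
side {'mtx': array([[453.72224705,   0.        , 249.77917672],
       [  0.        , 453.72224705, 190.59573883],
       [  0.        ,   0.        ,   1.        ]]), 'camera_from_world': array([[-9.01148932e-01, -4.33400635e-01,  9.72066142e-03,
         5.23390268e+02],
       [ 3.09543598e-01, -6.27596835e-01,  7.14356335e-01,
        -2.80561748e+02],
       [-3.03501833e-01,  6.46750417e-01,  6.99714610e-01,
        -9.80184188e+02],
       [ 0.00000000e+00,  0.00000000e+00,  0.00000000e+00,
         1.00000000e+00]])}
top {'mtx': array([[368.7907288 ,   0.        , 256.08008872],
       [  0.        , 368.7907288 , 186.91875033],
       [  0.        ,   0.        ,   1.        ]]), 'camera_from_world': array([[ 3.41845433e-04, -9.99921353e-01,  1.25367765e-02,
        -6.72228976e+01],
       [ 9.90285201e-01,  2.08174595e-03,  1.39035561e-01,
        -6.12872221e+02],
       [-1.39050724e-01,  1.23674556e-02,  9.90208030e-01,
        -8.79917821e+02],
       [ 0.00000000e+00,  0.00000000e+00,  0.00000000e+00,
         1.00000000e+00]])}
```

View pics/top0.png

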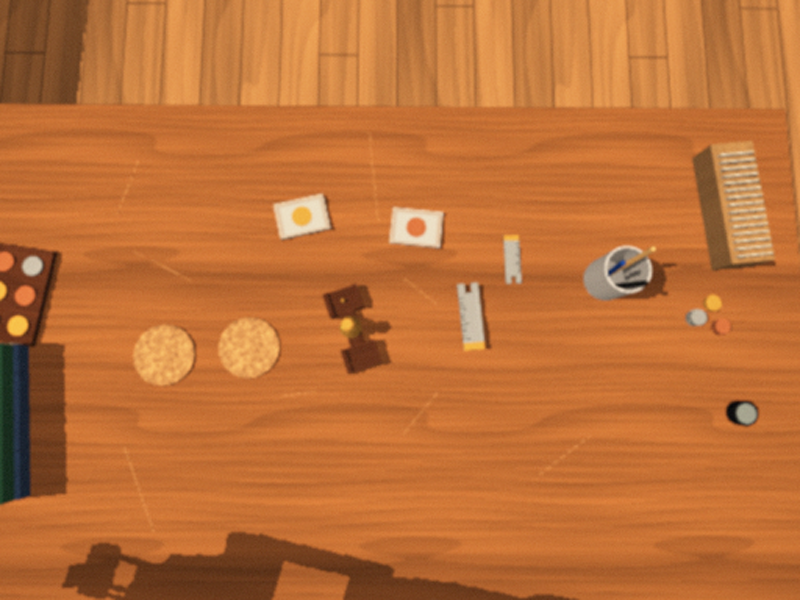

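View pics/side0.png

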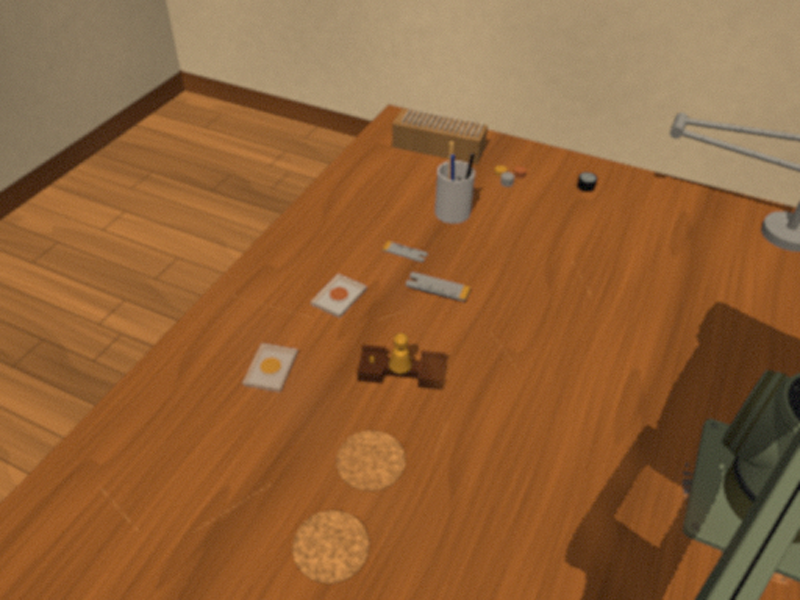

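```bash
cat > h.py <<'E'
import numpy as np,cv2
from workcell import env
C={n:env.get_calibration(n) for n in("side","top")}
def ray(n,uv):
    c=C[n];M=c["camera_from_world"];R=M[:3,:3];t=M[:3,3]
    uv=np.atleast_2d(np.array(uv,float));k=c["mtx"]
    d=np.c_[(uv[:,0]-k[0,2])/k[0,0],-(uv[:,1]-k[1,2])/k[1,1],-np.ones(len(uv))]
    return -R.T@t,d@R
def onz(n,uv,z):
    o,d=ray(n,uv);s=(z-o[2])/d[:,2];return o+d*s[:,None]
def proj(n,P):
    c=C[n];M=c["camera_from_world"];P=np.atleast_2d(np.array(P,float));q=P@M[:3,:3].T+M[:3,3]
    k=c["mtx"];return np.c_[k[0,0]*q[:,0]/-q[:,2]+k[0,2],k[1,1]*-q[:,1]/-q[:,2]+k[1,2]]
def tri(uvs,uvt):
    A=np.zeros((3,3));b=np.zeros(3)
    L=[]
    for n,uv in(("side",uvs),("top",uvt)):
        o,d=ray(n,uv);d=d[0]/np.linalg.norm(d[0]);P=np.eye(3)-np.outer(d,d);A+=P;b+=P@o;L.append((o,P))
    X=np.linalg.solve(A,b);return X,[np.linalg.norm(P@(X-o)) for o,P in L]
def grab(n,tag):
    p,d=env.grab_frame(n);np.savez(f"pics/{n}{tag}.npz",p=p,d=d);return p,d
def load(n,tag):
    z=np.load(f"pics/{n}{tag}.npz");return z["p"],z["d"]
def crop(p,x0,y0,x1,y1,s,name):
    cv2.imwrite(f"pics/{name}.png",cv2.resize(p[y0:y1,x0:x1,::-1],None,fx=s,fy=s,interpolation=cv2.INTER_CUBIC))
E
python3 - <<'E'
from h import *
p,d=load("top",0); crop(p,200,170,320,250,6,"c1")
p,d=load("side",0); crop(p,220,165,320,255,6,"c2")
for n in("top","side"):
    p,d=load(n,0);hsv=cv2.cvtColor(p,cv2.COLOR_RGB2HSV)
    x0,x1,y0,y1=(200,340,120,250) if n=="top" else (150,320,130,255)
    for nm,m in(("grey",(hsv[...,1]<70)&(hsv[...,2]>90)),("dark",(hsv[...,2]<95)),("yel",(hsv[...,0]>19)&(hsv[...,0]<33)&(hsv[...,1]>150)&(hsv[...,2]>110))):
        mm=np.zeros_like(m);mm[y0:y1,x0:x1]=m[y0:y1,x0:x1]
        k,l,st,ce=cv2.connectedComponentsWithStats(mm.astype(np.uint8))
        for i in range(1,k):
            if st[i,4]>3: print(n,nm,st[i],ce[i])
E
```

```text
top grey [200 126   9  22 153] [203.26797386 137.06535948]
top grey [251 135  30  23 427] [265.83840749 145.81030445]
top grey [323 155  10  26 212] [327.53773585 166.71226415]
top grey [293 182  17  37 439] [301.07972665 200.5284738 ]
top dark [209 188   8  15  46] [212.34782609 195.56521739]
top dark [221 191   2   3   5] [221.4 191.8]
top dark [227 196   6   3   9] [229.11111111 196.88888889]
top dark [230 213   2   3   4] [230.25 213.75]
top dark [221 224   6  14  37] [223.48648649 230.27027027]
top yel [219 205   5   5  18] [221.16666667 207.16666667]
top yel [298 220  10   3  18] [302.44444444 221.11111111]
side grey [279 130  22  12 236] [289.43220339 134.99576271]
side grey [249 156  24  11 121] [259.97520661 161.01652893]
side grey [261 175  35  16 292] [278.04109589 182.60273973]
side grey [202 179  30  23 264] [216.81060606 190.47348485]
side grey [159 225  29  23 230] [173.02173913 236.83913043]
side dark [301 130   2   3   6] [301.5 131. ]
side dark [229 221  57  28 681] [253.11894273 235.30249633]
side dark [262 222   5   6  14] [263.5        224.21428571]
```

View pics/c1.png

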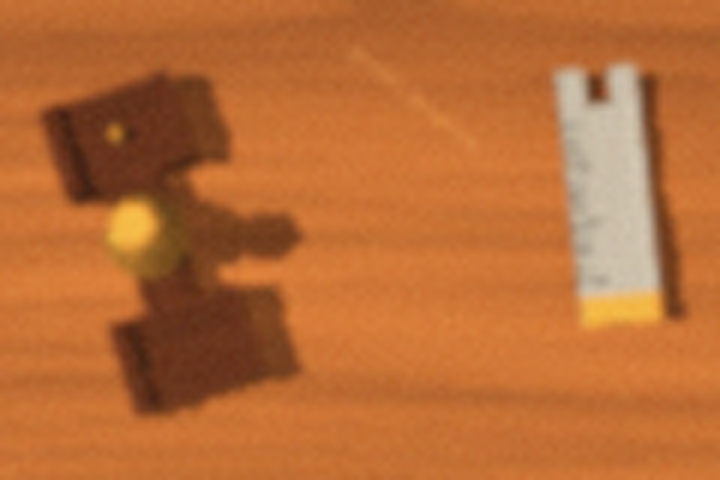

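View pics/c2.png

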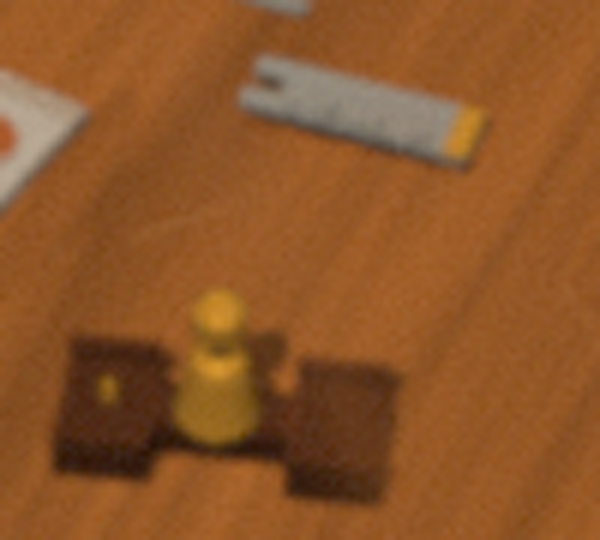

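```bash
cat >> h.py <<'E'
def cloud(n,d):
    h,w=d.shape;v,u=np.mgrid[:h,:w];c=C[n];k=c["mtx"];M=c["camera_from_world"]
    P=np.stack([(u-k[0,2])/k[0,0]*d,-(v-k[1,2])/k[1,1]*d,-d],-1)
    return (P-M[:3,3])@M[:3,:3]
E
python3 - <<'E'
from h import *
f=lambda x,y,x0,y0:[x0+(x+.5)/6-.5,y0+(y+.5)/6-.5]
print("knob",tri(f(218,318,220,165),f(134,222,200,170)))
print("pin",tri(f(108,383,220,165),f(117,131,200,170)))
p,d=load("top",0);X=cloud("top",d)
print("table z",np.median(X[260:300,150:350,2]),np.std(X[260:300,150:350,2]),(d==0).mean())
np.set_printoptions(linewidth=250)
print(X[180:242:1,205:256:1,2].round().astype(int)[::2,::2])
# coaster
hsv=cv2.cvtColor(p,cv2.COLOR_RGB2HSV);print(hsv[223,160],hsv[223,190],p[223,160],p[223,190])
for z in(5,):
  for (u,v) in((248,348),(164,354)): print(onz("top",[u/1.5625,v/1.5625],z))
E
```

```text
knob (array([559.45624435,  15.41232606,  73.61757338]), [np.float64(1.4767996362847595), np.float64(1.4767996362847584)])
pin (array([602.82370264,  27.2202675 ,  24.06186167]), [np.float64(1.0923216073249096), np.float64(1.0923216073246547)])
table z -0.8369309088290189 52.430178176017904 0.0038197835286458335
[[ -1   1  -1  -1   0   0  -3  -4   0   2   1  -2  -1  -3  -3  -1  -4  -4   1   2  -1   1   2  -2  -1   1]
 [  2   0   2   1   0   1  -1  -2   4   3  17  21  -2   2   1   0  -1   0   1  -3   2   1  -1   2  -2  -2]
 [ -2  -1   0  -3   0  -4  -3  16  19  17  17  20  14  -2   0  -1   3   0  -1   1  -1   0   0  -1  -1  -4]
 [ -1   0   0  -1  16  19  18  16  15  16  19  22  19  -1   0  -4   2  -3   1   5   0  -2   0   1  -2   1]
 [ -3  22  23  20  17  16  19  19  17  14  18  20  23   0  -3  -1  -2  -1  -3  -1   2  -4   1   2   1   1]
 [  0  20  23  21  15  14  19  27  17  16  21  17  23  11   0   0  -1   3   2  -1   0   0  -1   1   0  -1]
 [ -4   0  22  19  17  19  18  26  17  19  18  17  23  20   0  -3  -3  -2   0  -3   0   0  -4  -3   1  -1]
 [ -1   2  22  22  18  18  18  15  19
[... 1973 characters left out ...]
1   1   0  -1   4   1]
 [ -2  -1   0  -1   4   0   0   0  23  23  15  15  19  19  18  16  19  17  16   0   1   0  -1   0   0   3]
 [  1  -2   0  -4  -3  -1   2  -1   0  23  18  19  19  17  17  18   0  -2   0   3   1  -3   0   1  -2  -1]
 [  1   0   1   1   0   0  -2  -1   3  21  23  18  19   0   3  -4   1  -2   0   0   0  -2  -4   0  -2  -1]
 [ -1  -2   0  -1  -1   0  -1  -1  -1  21  -2   2  -1   0   1  -1  -2  -3   2  -3   1  -1   0  -2   0  -1]
 [  2  -2  -1   1  -2  -4  -1  -1  -4   0  -1   2   3   0   1   0 957   0  -2   1  -1   0  -2   0   0  -4]]
[ 15 158 234] [ 12 187 200] [234 163  89] [200 113  53]
[[525.08966559 182.7023802    5.        ]]
[[515.19143009 319.31474265   5.        ]]
```

```bash
cat > m.py <<'E'
from h import *
def rect(n,d,lo,hi,box,zt):
    X=cloud(n,d);m=(X[...,2]>lo)&(X[...,2]<hi)&(X[...,0]>box[0])&(X[...,0]<box[1])&(X[...,1]>box[2])&(X[...,1]<box[3])&(d>0)
    k,l,st,ce=cv2.connectedComponentsWithStats(m.astype(np.uint8));i=1+np.argmax(st[1:,4])
    v,u=np.nonzero(l==i)
    # pixel corners onto plane zt
    P=onz(n,np.c_[u,v],zt)[:,:2].astype(np.float32)
    r=cv2.minAreaRect(P);B=cv2.boxPoints(r)
    e=[B[1]-B[0],B[2]-B[1]];e=sorted(e,key=np.linalg.norm)
    return np.array(r[0]),[np.linalg.norm(q) for q in e],np.degrees(np.arctan2(e[1][1],e[1][0])),P.mean(0),len(P)
def circ(n,d,lo,hi,box,zt):
    r=rect(n,d,lo,hi,box,zt);return r
E
python3 - <<'E'
from m import *
p,d=load("top",0)
b=(470,640,-60,80)
print("holder bed/rails",rect("top",d,10,29,b,20.5))
print("knob",rect("top",d,65,95,b,80))
b=(470,660,-200,-100)
print("gauge",rect("top",d,10,29,b,17))
p,d=load("side",0)
b=(470,640,-60,80)
print("S holder",rect("side",d,12,29,b,20.5))
print("S knob",rect("side",d,65,95,b,80))
b=(470,660,-200,-100)
print("S gauge",rect("side",d,10,29,b,17))
for n in("top","side"):
    p,d=load(n,0);hsv=cv2.cvtColor(p,cv2.COLOR_RGB2HSV)
    m=((hsv[...,1]<175)&(hsv[...,2]>190)).astype(np.uint8) if n=="top" else ((hsv[...,1]<178)&(hsv[...,2]>120)).astype(np.uint8)
    m=cv2.morphologyEx(m,cv2.MORPH_CLOSE,np.ones((5,5)));m=cv2.morphologyEx(m,cv2.MORPH_OPEN,np.ones((5,5)))
    cs,_=cv2.findContours(m,cv2.RETR_EXTERNAL,cv2.CHAIN_APPROX_NONE)
    for c in cs:
        P=onz(n,c[:,0],5)[:,:2].astype(np.float32)
        if len(P)>30:
            (cc,rr)=cv2.minEnclosingCircle(P)
            if 35<rr<65: print(n,"coaster",cc,rr,P.mean(0))
E
```

```text
holder bed/rails (array([558.75042725,  11.76958847]), [np.float32(58.257206), np.float32(136.18419)], np.float32(18.378613), array([557.4312   ,  11.1339655], dtype=float32), 848)
knob (array([559.34301758,  13.94836807]), [np.float32(19.094627), np.float32(21.466028)], np.float32(-89.91137), array([559.74927 ,  13.795974], dtype=float32), 69)
gauge (array([ 579.08862305, -182.7454834 ]), [np.float32(34.426277), np.float32(109.98803)], np.float32(4.889516), array([ 577.7203 , -182.32056], dtype=float32), 533)
S holder (array([555.04595947,  16.60022736]), [np.float32(68.37576), np.float32(136.11862)], np.float32(18.697517), array([553.64294 ,  17.303467], dtype=float32), 819)
S knob (array([555.59094238,  19.93544006]), [np.float32(19.144993), np.float32(28.95657)], np.float32(-64.51565), array([555.49194 ,  20.555067], dtype=float32), 77)
S gauge (array([ 575.51226807, -178.29870605]), [np.float32(38.55868), np.float32(110.87102)], np.float32(5.714965), array([ 574.2606 , -178.23715], dtype=float32), 371)
top coaster (514.7858276367188, 321.32476806640625) 50.24314880371094 [514.59
[... 317 characters left out ...]
4921875, -90.77912139892578) 53.54696273803711 [731.49713  -91.288055]
top coaster (751.0760498046875, 103.4052734375) 51.72335433959961 [750.8102  103.73165]
top coaster (984.781982421875, 460.48577880859375) 42.76448440551758 [983.5401 460.9439]
side coaster (34.20051574707031, 133.75289916992188) 44.83939743041992 [ 33.46443 135.21   ]
side coaster (8.027674674987793, 52.71455383300781) 36.16609191894531 [ 8.176886 53.241074]
side coaster (512.5136108398438, 321.1612243652344) 52.73905563354492 [511.58228 322.66483]
side coaster (525.875, 185.4972686767578) 52.82762145996094 [524.5335  185.53241]
side coaster (728.5438232421875, -92.60696411132812) 54.873939514160156 [730.28845 -91.15852]
```

Request:
send_rows([
  [[0,-1,-0.78,0,0,0],[0,-1,-0.78,0,0,0],[0,-1,-0.78,0,0,0]],
], jaw=-1, force=15)

```text
time_s: 0.48
ee_pos: [226.7, 451.1, 179.3]
ee_rot: [-168.0, 89.9, -93.2]
force: [-0.2, 0.4, 0.2]
gripper_width: 91.5
```

Request:
send_rows([
  [[0,-1,-0.78,0,0,0],[0,-1,-0.78,0,0,0],[0,-1,-0.78,0,0,0]],
])

```text
time_s: 0.85
ee_pos: [303.0, 351.1, 179.4]
ee_rot: [-158.7, 90.0, -83.9]
force: [-0.5, 0.4, 0.1]
gripper_width: 91.2
```

Request:
send_rows([
  [[0,-1,-0.78,0,0,0],[0,-1,-0.78,0,0,0],[0,-1,-0.78,0,0,0]],
])

```text
time_s: 1.23
ee_pos: [379.6, 250.7, 179.3]
ee_rot: [-31.7, 90.0, 43.1]
force: [0.1, 0.7, 0.4]
gripper_width: 91.5
```

Request:
send_rows([
  [[0,-1,-0.78,0,0,0],[0,-1,-0.78,0,0,0],[0,-1,-0.78,0,0,0]],
])

```text
time_s: 1.6
ee_pos: [456.1, 150.1, 179.2]
ee_rot: [-12.2, 90.0, 62.6]
force: [-0.1, 0.8, -0.8]
gripper_width: 91.4
```

Request:
send_rows([
  [[0,-1,-0.78,0,0,0],[0,-1,-0.78,0,0,0],[0,-1,-0.78,0,0,0]],
])

```text
time_s: 1.98
ee_pos: [532.5, 49.5, 178.8]
ee_rot: [13.0, 90.0, 87.9]
force: [-0.4, 1.4, -0.4]
gripper_width: 91.2
```

Request:
send_rows([
  [[0.5,-0.367,-0.262,0,0,0],[0.5,-0.367,-0.262,0,0,0],[0.5,-0.367,-0.262,0,0,0],[0.5,-0.367,-0.262,0,0,0]],
])

```text
time_s: 2.48
ee_pos: [559.6, 16.4, 130.7]
ee_rot: [-53.6, 89.9, 21.5]
force: [0.3, -0.8, 0.2]
gripper_width: 91.0
```

```bash
python3 - <<'E'
from m import *
for i in range(3):
    s=env.state();print(s["ee_pos"],s["ee_rot"],s["qpos"],s["time_s"])
for n in("top","side"):
    p,d=grab(n,1)
    if n=="top": crop(p,200,150,280,240,6,"t1")
    else: crop(p,190,140,310,260,5,"s1")
E
```

```text
[559.61216164  16.39537395 130.74749123] [-53.56961241  89.8846349   21.53879844] [ 4.73732126e-01  1.89150457e+01  9.61104548e+01  4.58017769e-02
  6.48668509e+01 -7.46540929e+01] 2.475
[559.61216164  16.39537395 130.74749123] [-53.56961241  89.8846349   21.53879844] [ 4.73732126e-01  1.89150457e+01  9.61104548e+01  4.58017769e-02
  6.48668509e+01 -7.46540929e+01] 2.475
[559.61216164  16.39537395 130.74749123] [-53.56961241  89.8846349   21.53879844] [ 4.73732126e-01  1.89150457e+01  9.61104548e+01  4.58017769e-02
  6.48668509e+01 -7.46540929e+01] 2.475
```

View pics/t1.png

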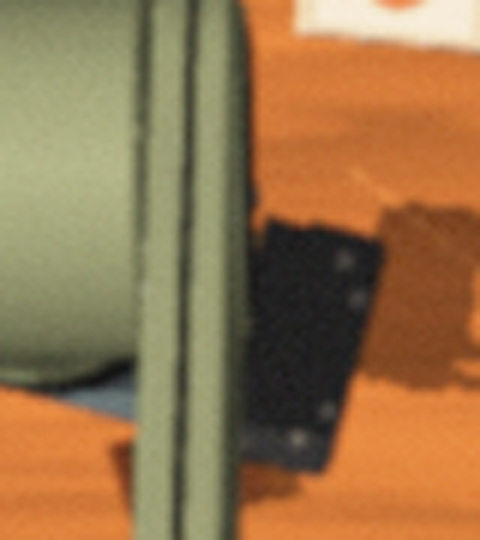

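View pics/s1.png

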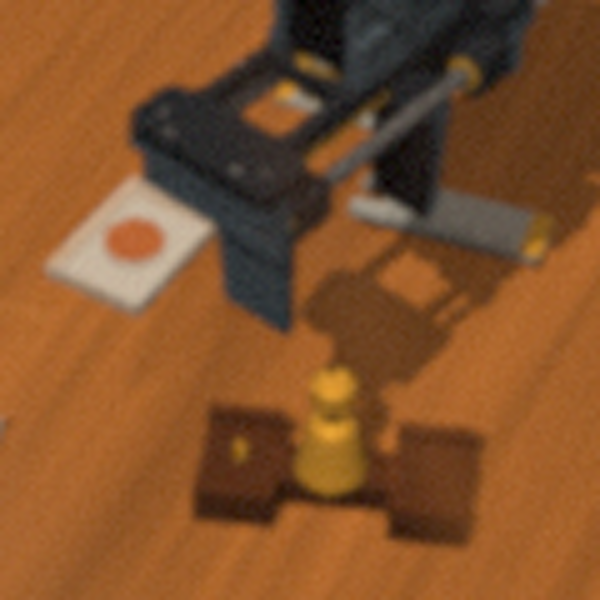

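```bash
python3 - <<'E'
from h import *
print(env.state()["ee_pos"])
E
```

```text
[559.6814363   15.77399521 130.76722418]
```

```bash
python3 - <<'E'
from h import *
print(proj("side",[[559.6,15.8,130.7],[559.6,14.5,130.7]]))
E
```

```text
[[255.6349374  200.9355733 ]
 [255.87389546 200.57446296]]
```

Request:
send_rows([
  [[0.2,0,0,0,0,0],[0.4,0,0,0,0,0],[0.55,0,0,0,0,0],[0.65,0,0,0,0,0],[0.75,0,0,0,0,0],[0.75,0,0,0,0,0],[0.75,0,0,0,0,0]],
])

```text
time_s: 3.45
ee_pos: [559.9, 14.5, 54.8]
ee_rot: [-68.8, 90.0, 6.2]
force: [0.9, -0.1, -0.2]
gripper_width: 91.2
```

```bash
python3 - <<'E'
from h import *
print(env.state()["ee_pos"])
p,d=grab("side",2);crop(p,190,140,310,260,5,"s2")
E
```

```text
[559.92757982  14.48752199  54.82991203]
```

View pics/s2.png

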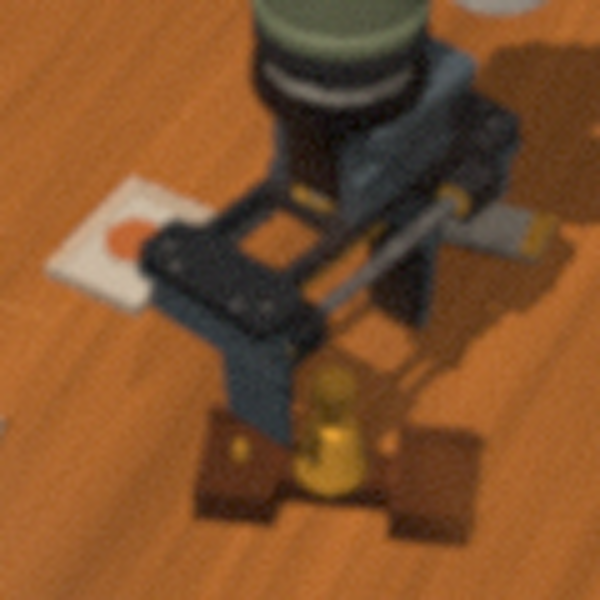

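Request:
send_rows([
  [[0,0,0,0,0,0],[0,0,0,0,0,0],[0,0,0,0,0,0],[0,0,0,0,0,0],[0,0,0,0,0,0],[0,0,0,0,0,0],[0,0,0,0,0,0],[0,0,0,0,0,0]],
], jaw=1, force=20)

```text
time_s: 4.5
ee_pos: [559.5, 14.5, 54.4]
ee_rot: [30.7, 90.0, 105.7]
force: [0.9, 0.8, 0.2]
gripper_width: 13.9
```

```bash
python3 - <<'E'
from h import *
print(env.state())
p,d=grab("side",3);crop(p,190,140,310,260,5,"s3")
E
```

```text
{'time_s': 4.5, 'qpos': array([ 3.04816327e-01,  2.31374677e+01,  1.01879917e+02,  7.85712875e-03,
        5.49843911e+01, -7.46987075e+01]), 'qvel': array([ 0.05046236, -0.02406746, -0.09157512, -0.0593235 , -0.02283335,
       -0.02808599]), 'effort': array([-1.32632431e-03, -4.19983327e+01, -1.94744450e+01, -1.15113243e-02,
        8.45846976e-02,  1.84160222e-04]), 'ee_pos': array([559.51365858,  14.51840455,  54.41316191]), 'ee_rot': array([ 30.73150641,  89.99332457, 105.73052171]), 'force': array([0.94467897, 0.79803846, 0.23362394]), 'torque': array([ 0.04620378,  0.00226234, -0.0343576 ]), 'gripper_width': 13.949907254503927}
```

View pics/s3.png

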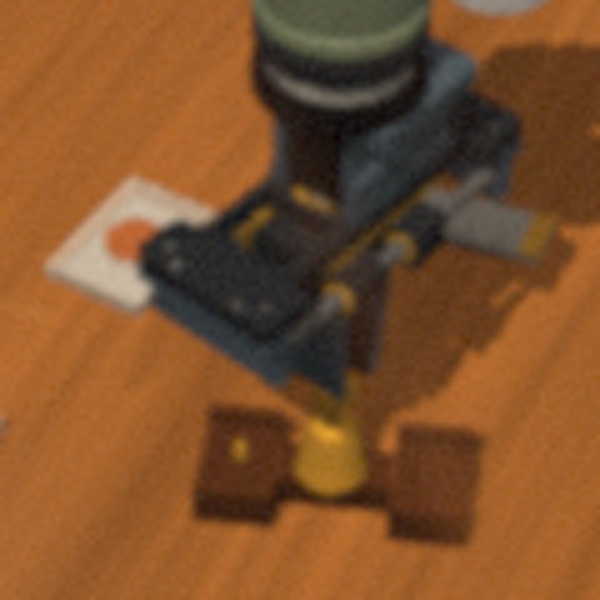

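Request:
send_rows([
  [[0,0,0,0,0,0],[0,0,0,0,0,0]],
])

```text
time_s: 4.8
ee_pos: [559.5, 14.5, 54.4]
ee_rot: [16.1, 90.0, 91.1]
force: [0.0, 0.3, -0.9]
gripper_width: 0.8
```

```bash
python3 - <<'E'
from h import *
p,d=grab("side",4);crop(p,235,200,280,245,16,"s4")
X=cloud("side",d)
np.set_printoptions(linewidth=220)
for v in range(210,240,2): print(v,[tuple(X[v,u].round().astype(int)) for u in range(246,266,2)])
E
```

```text
210 [(np.int64(542), np.int64(102), np.int64(191)), (np.int64(576), np.int64(22), np.int64(99)), (np.int64(570), np.int64(24), np.int64(103)), (np.int64(563), np.int64(27), np.int64(109)), (np.int64(558), np.int64(28), np.int64(113)), (np.int64(553), np.int64(28), np.int64(115)), (np.int64(545), np.int64(33), np.int64(123)), (np.int64(543), np.int64(26), np.int64(117)), (np.int64(541), np.int64(19), np.int64(112)), (np.int64(577), np.int64(-80), np.int64(0))]
212 [(np.int64(543), np.int64(101), np.int64(184)), (np.int64(612), np.int64(-54), np.int64(0)), (np.int64(570), np.int64(23), np.int64(95)), (np.int64(565), np.int64(24), np.int64(98)), (np.int64(558), np.int64(27), np.int64(105)), (np.int64(552), np.int64(29), np.int64(110)), (np.int64(546), np.int64(30), np.int64(114)), (np.int64(544), np.int64(25), np.int64(109)), (np.int64(542), np.int64(18), np.int64(104)), (np.int64(575), np.int64(-75), np.int64(-2))]
214 [(np.int64(543), np.int64(101), np.int64(177)), (np.int64(611), np.int64(-51), np.int64(-4)), (np.int64(603), np.int64(-48), np.int64(3)), (np.int64(601), np.int64(-56),
[... 5049 characters left out ...]
64(35), np.int64(29)), (np.int64(550), np.int64(30), np.int64(26)), (np.int64(544), np.int64(31), np.int64(29)), (np.int64(542), np.int64(24), np.int64(24)), (np.int64(538), np.int64(20), np.int64(21)), (np.int64(535), np.int64(15), np.int64(17))]
238 [(np.int64(575), np.int64(34), np.int64(9)), (np.int64(570), np.int64(32), np.int64(9)), (np.int64(565), np.int64(31), np.int64(10)), (np.int64(561), np.int64(29), np.int64(11)), (np.int64(553), np.int64(35), np.int64(22)), (np.int64(549), np.int64(32), np.int64(20)), (np.int64(546), np.int64(26), np.int64(16)), (np.int64(542), np.int64(22), np.int64(14)), (np.int64(538), np.int64(19), np.int64(12)), (np.int64(533), np.int64(18), np.int64(13))]
```

View pics/s4.png

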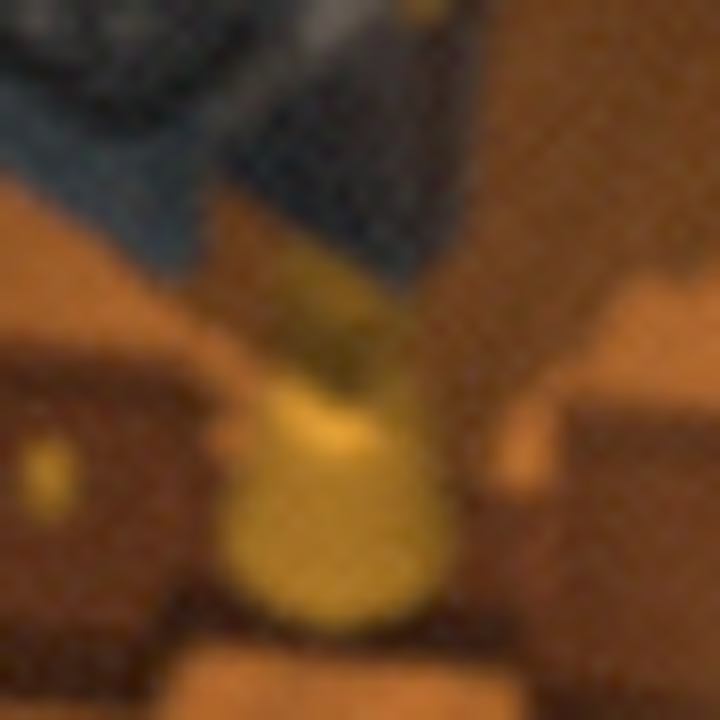

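```bash
python3 - <<'E'
from h import *
print(proj("side",[[559.6,14.5,54.5],[559.6,14.5,84],[559.6,14.5,94]]))
a=np.radians(75);ty=np.array([-np.sin(a),np.cos(a)]);tz=np.array([np.cos(a),np.sin(a)])
for t in (1,2,3,4):
    p,d=load("side",t);X=cloud("side",d);R=X[...,:2]-[559.6,14.5]
    y=R@ty;z=R@tz
    m=(abs(y)<25)&(abs(z)<70)&(X[...,2]>60)
    zz=X[...,2]
    print(t)
    for lo in range(60,260,10):
        q=m&(zz>=lo)&(zz<lo+10)
        if q.sum()>2: print(lo,q.sum(),"y",np.percentile(y[q],[2,98]).round(),"z",np.percentile(z[q],[2,98]).round(), p[q].mean(0).round())
E
```

```text
[[255.27432043 222.49337039]
 [255.49942848 214.2640042 ]
 [255.57769843 211.4026578 ]]
1
60 5 y [-1. 11.] z [ 1. 11.] [136.  90.  31.]
70 29 y [-5. 14.] z [-3. 13.] [156. 105.  35.]
80 45 y [-4. 13.] z [-6. 11.] [192. 131.  43.]
160 26 y [-13.  18.] z [-49.  56.] [70. 58. 49.]
170 84 y [-15.  19.] z [-48.  59.] [52. 44. 40.]
180 87 y [-14.  19.] z [-51.  59.] [45. 41. 39.]
190 81 y [-12.  19.] z [-49.  60.] [46. 43. 41.]
200 89 y [-14.  19.] z [-53.  62.] [49. 45. 43.]
210 61 y [-14.  20.] z [-51.  62.] [43. 40. 38.]
220 34 y [-7. 20.] z [-55. -42.] [47. 43. 41.]
230 18 y [-3. 19.] z [-49. -44.] [41. 39. 39.]
240 18 y [ 4. 19.] z [-48. -45.] [36. 34. 34.]
250 24 y [-25.  23.] z [-47.  36.] [55. 42. 30.]
2
60 9 y [-1. 12.] z [-3. 10.] [95. 63. 21.]
70 20 y [-2. 13.] z [-9. 13.] [100.  68.  24.]
80 49 y [-8. 12.] z [-45.  14.] [117.  80.  29.]
90 54 y [-15.  19.] z [-50.  57.] [60. 45. 36.]
100 74 y [-15.  18.] z [-51.  58.] [50. 45. 42.]
110 70 y [-15.  19.] z [-51.  59.] [47. 43. 42.]
120 63 y [-16.  19.] z [-52.  60.] [51. 46. 43.]
130 52 y [-12.  19.] z [-55.  60.] [46. 43. 39.]
1
[... 1702 characters left out ...]
3 y [-6. 19.] z [-8. 14.] [48. 41. 38.]
120 32 y [-0. 19.] z [-7. 15.] [51. 42. 39.]
130 27 y [ 2. 20.] z [-10.  15.] [53. 44. 40.]
140 17 y [-4. 19.] z [ 7. 16.] [55. 49. 47.]
150 3 y [18. 20.] z [13. 16.] [66. 55. 50.]
160 16 y [-23.  15.] z [24. 27.] [56. 50. 46.]
170 30 y [-22.  20.] z [24. 28.] [50. 40. 34.]
180 49 y [-24.  24.] z [-6. 29.] [53. 42. 30.]
190 82 y [-19.  25.] z [-40.  48.] [73. 56. 35.]
200 177 y [-23.  25.] z [-66.  70.] [57. 47. 38.]
210 205 y [-23.  25.] z [-64.  70.] [57. 48. 42.]
220 80 y [-20.  25.] z [-48.  19.] [49. 41. 37.]
230 91 y [-20.  25.] z [-44.  19.] [49. 44. 41.]
240 50 y [-20.  24.] z [ 7. 19.] [42. 36. 33.]
250 11 y [13. 24.] z [14. 19.] [30. 28. 29.]
```

Request:
send_rows([
  [[0,0,0,0,0,0],[0,0,0,0,0,0],[0,0,0,0,0,0],[0,0,0,0,0,0],[0,0,0,0,0,0],[0,0,0,0,0,0],[0,0,0,0,0,0]],
], jaw=-0.2)

```text
time_s: 5.72
ee_pos: [559.5, 14.5, 54.4]
ee_rot: [55.0, 90.0, 130.0]
force: [-0.1, 1.0, 0.1]
gripper_width: 54.7
```

```bash
python3 - <<'E'
from h import *
p,d=grab("side",5);crop(p,190,160,310,260,6,"s5")
E
```

```text
(no output)
```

View pics/s5.png

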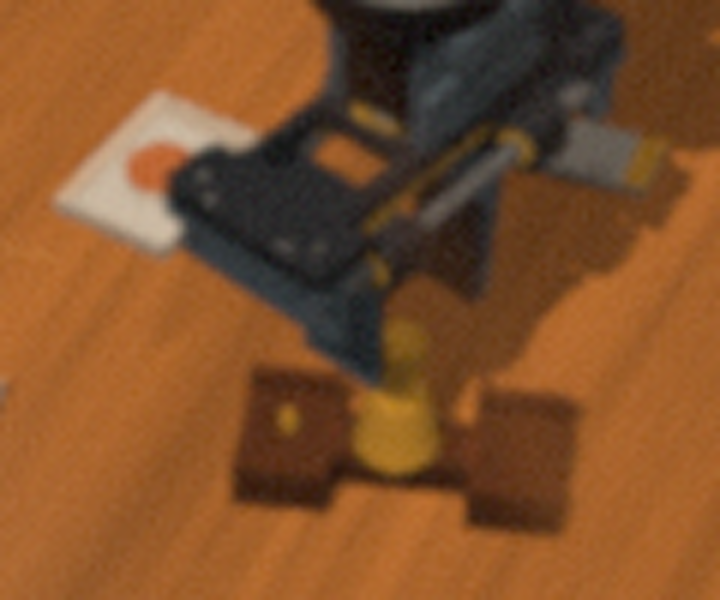

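Request:
send_rows([
  [[0.1,0,0,0,0,0],[0.18,0,0,0,0,0],[0.26,0,0,0,0,0],[0.33,0,0,0,0,0],[0.33,0,0,0,0,0]],
])

```text
time_s: 6.4
ee_pos: [559.0, 14.5, 20.6]
ee_rot: [102.7, 89.9, 177.7]
force: [-0.1, 0.4, 0.8]
gripper_width: 54.5
```

```bash
python3 - <<'E'
from h import *
p,d=grab("side",6);crop(p,190,160,310,260,6,"s6")
E
```

```text
(no output)
```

View pics/s6.png

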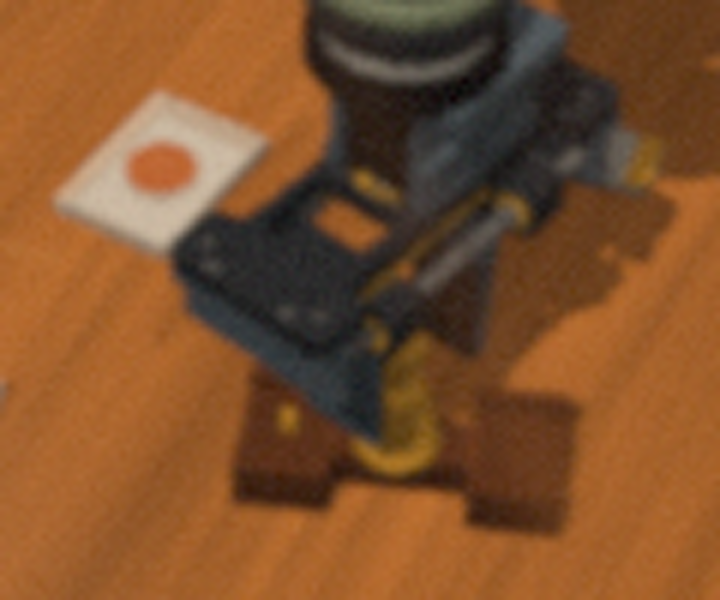

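Request:
send_rows([
  [[0,0,0,0,0,0],[0,0,0,0,0,0],[0,0,0,0,0,0],[0,0,0,0,0,0],[0,0,0,0,0,0],[0,0,0,0,0,0],[0,0,0,0,0,0]],
], jaw=1, force=25)

```text
time_s: 7.32
ee_pos: [559.6, 14.4, 21.6]
ee_rot: [-89.8, 90.0, -14.7]
force: [-0.3, 0.1, 2.0]
gripper_width: 20.6
```

```bash
python3 - <<'E'
from h import *
p,d=grab("side",7);crop(p,190,160,310,260,6,"s7")
E
```

```text
(no output)
```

View pics/s7.png

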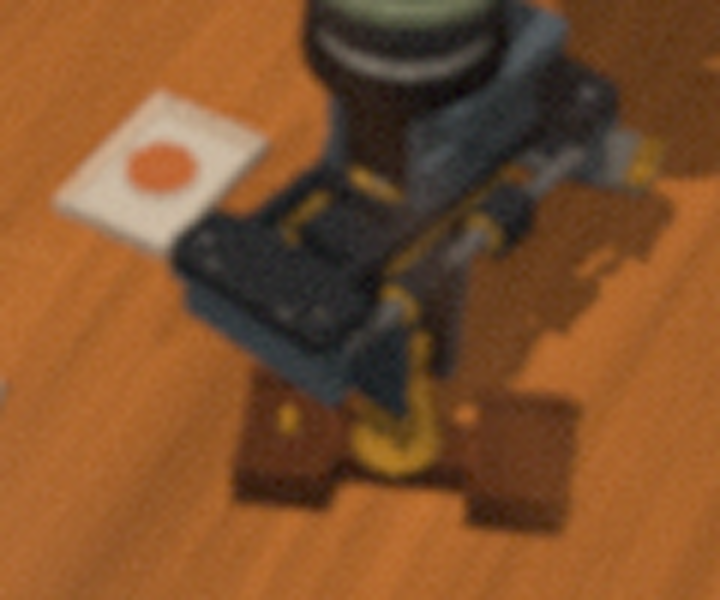

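Request:
send_rows([
  [[-0.1,0,0,0,0,0],[-0.25,0,0,0,0,0],[-0.4,0,0,0,0,0],[-0.5,0,0,0,0,0],[-0.6,0,0,0,0,0],[-0.6,0,0,0,0,0]],
])

```text
time_s: 8.12
ee_pos: [560.1, 14.5, 82.4]
ee_rot: [-72.0, 89.9, 3.0]
force: [-0.5, 0.6, -3.7]
gripper_width: 20.4
```

```bash
python3 - <<'E'
from h import *
print(env.state()["force"],env.state()["gripper_width"])
p,d=grab("side",8);crop(p,190,140,310,260,5,"s8")
E
```

```text
[-0.5444417   0.64827787 -3.69845307] 20.43293005637841
```

View pics/s8.png

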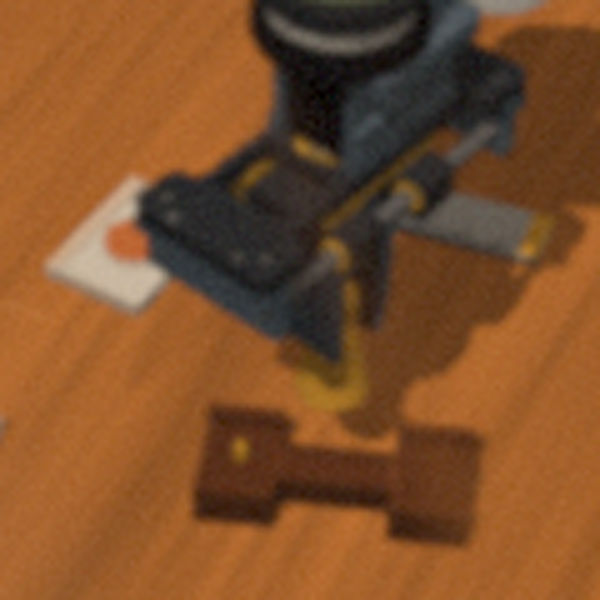

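Request:
send_rows([
  [[0,0.1,0.2,0,0,0],[0,0.23,0.48,0,0,0],[0,0.38,0.776,0,0,0],[0,0.38,0.776,0,0,0]],
])

```text
time_s: 8.68
ee_pos: [541.9, 101.0, 80.8]
ee_rot: [96.4, 89.9, 171.6]
force: [0.3, -1.0, -3.7]
gripper_width: 20.8
```

Request:
send_rows([
  [[0,0.12,0.25,0,0,0],[0,0.25,0.5,0,0,0],[0,0.34,0.7,0,0,0],[0,0.38,0.776,0,0,0],[0,0.38,0.776,0,0,0],[0,0.38,0.776,0,0,0]],
])

```text
time_s: 9.43
ee_pos: [526.4, 183.2, 81.3]
ee_rot: [178.7, 90.0, -106.4]
force: [-0.2, 0.0, -3.5]
gripper_width: 20.8
```

```bash
python3 - <<'E'
from h import *
print(env.state()["ee_pos"])
p,d=grab("side",9);crop(p,160,220,300,350,5,"s9")
p,d=grab("top",9);crop(p,100,130,260,250,5,"t9")
E
```

```text
[526.41207146 183.15771621  81.32403584]
```

View pics/s9.png

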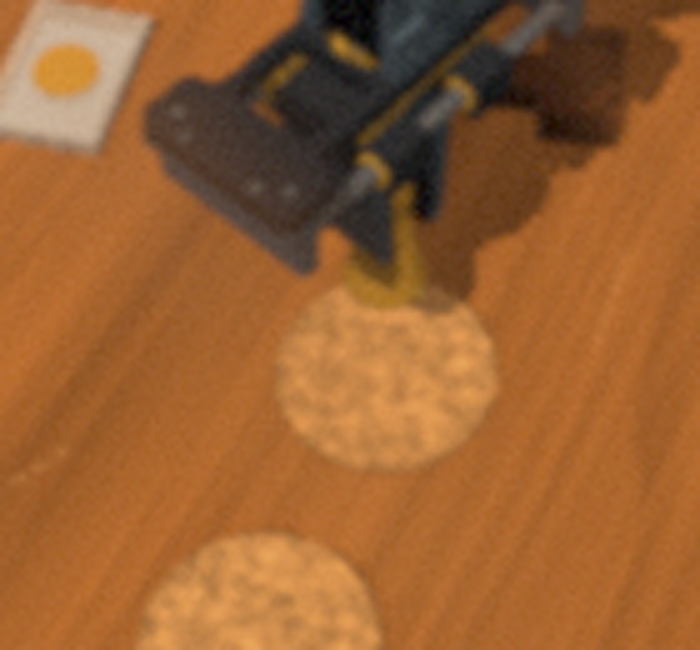

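View pics/t9.png

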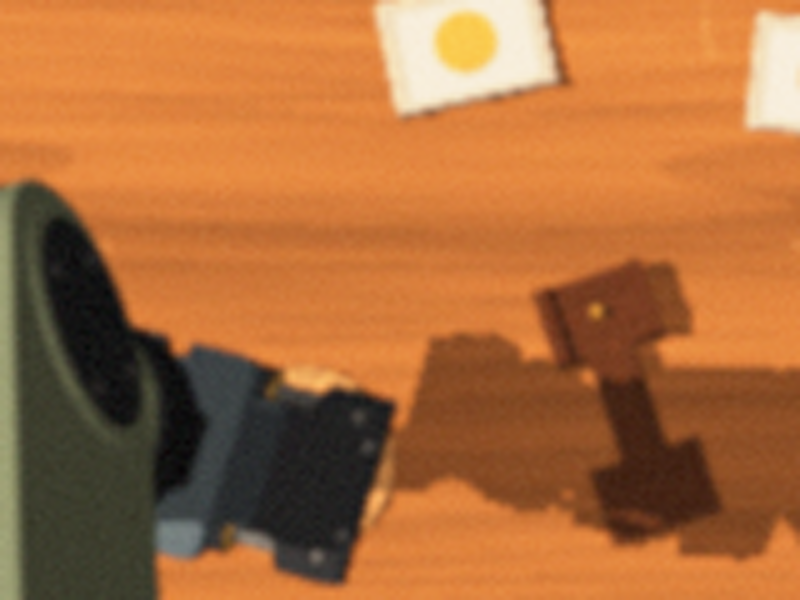

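Request:
send_rows([
  [[0.2,0,0,0,0,0],[0.4,0,0,0,0,0],[0.55,0,0,0,0,0],[0.63,0,0,0,0,0],[0.68,0,0,0,0,0],[0.7,0,0,0,0,0],[0.71,0,0,0,0,0],[0.71,0,0,0,0,0]],
])

```text
time_s: 10.52
ee_pos: [526.5, 184.2, 10.7]
ee_rot: [-50.5, 90.0, 24.5]
force: [-0.3, 0.2, -3.0]
gripper_width: 20.8
```

Request:
send_rows([
  [[0.01,0,0,0,0,0],[0.02,0,0,0,0,0],[0.02,0,0,0,0,0]],
])

```text
time_s: 10.9
ee_pos: [526.4, 184.1, 8.6]
ee_rot: [-40.4, 90.0, 34.6]
force: [0.2, 0.4, -1.3]
gripper_width: 20.7
```

```bash
python3 - <<'E'
from m import *
print(env.state()["force"],env.state()["ee_pos"])
p,d=load("top",9);b=(470,640,-60,80)
print(rect("top",d,10,24,b,20.5))
p,d=grab("side",10);crop(p,160,220,300,350,5,"s10")
E
```

```text
[ 0.20709144  0.40394366 -1.32408312] [526.39498195 184.13325613   8.64203337]
(array([558.75042725,  11.76958847]), [np.float32(58.257206), np.float32(136.18419)], np.float32(18.378613), array([557.34436 ,  10.948721], dtype=float32), 896)
```

View pics/s10.png

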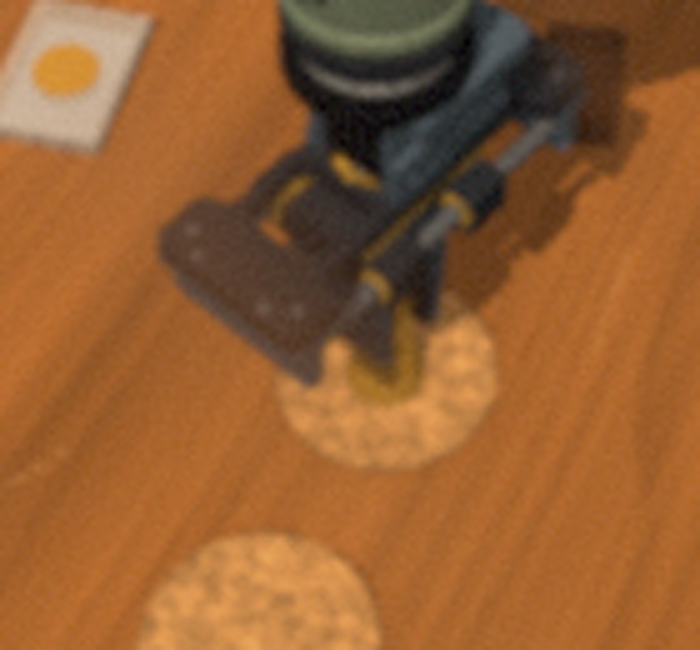

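Request:
send_rows([
  [[0.005,0,0,0,0,0],[0.01,0,0,0,0,0],[0.01,0,0,0,0,0]],
])

```text
time_s: 11.32
ee_pos: [526.6, 184.2, 8.6]
ee_rot: [-54.4, 89.9, 20.6]
force: [-2.2, -0.4, 6.1]
gripper_width: 20.6
```

Request:
send_rows([
  [[-0.006,0,0,0,0,0],[-0.006,0,0,0,0,0]],
])

```text
time_s: 11.58
ee_pos: [526.5, 184.2, 8.6]
ee_rot: [-49.2, 90.0, 25.8]
force: [-1.6, -0.9, 5.2]
gripper_width: 20.8
```

Request:
send_rows([
  [[0,0,0,0,0,0],[0,0,0,0,0,0],[0,0,0,0,0,0],[0,0,0,0,0,0],[0,0,0,0,0,0],[0,0,0,0,0,0]],
], jaw=-0.4)

```text
time_s: 12.32
ee_pos: [526.3, 184.1, 8.0]
ee_rot: [-26.0, 90.0, 49.0]
force: [-0.5, 0.1, -0.2]
gripper_width: 64.1
```

Request:
send_rows([
  [[-0.1,0,0,0,0,0],[-0.3,0,0,0,0,0],[-0.6,0,0,0,0,0],[-0.9,0,0,0,0,0],[-0.9,0,0,0,0,0],[-0.9,0,0,0,0,0]],
])

```text
time_s: 13.08
ee_pos: [525.7, 183.9, 97.6]
ee_rot: [120.0, 89.9, -165.0]
force: [0.3, 0.6, -1.1]
gripper_width: 63.9
```

```bash
python3 - <<'E'
from m import *
print(env.state()["force"],env.state()["ee_pos"],env.state()["ee_rot"])
p,d=grab("side",11);crop(p,160,220,300,350,5,"s11")
E
```

```text
[ 0.25373045  0.60263472 -1.1368989 ] [525.70014869 183.8928548   97.60107424] [ 120.03404397   89.94901307 -164.96603519]
```

View pics/s11.png

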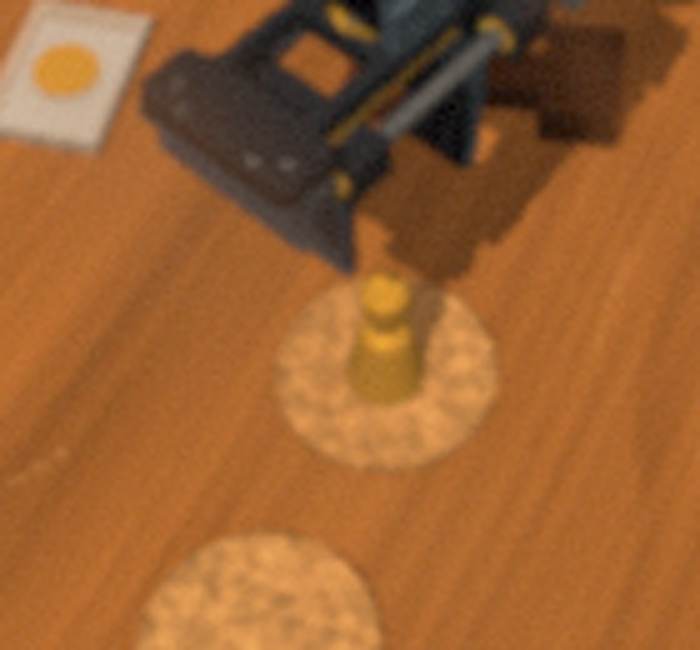

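Request:
send_rows([
  [[0,-0.2,-0.45,0,0,0],[0,-0.365,-0.85,0,0,0],[0,-0.365,-0.85,0,0,0]],
], jaw=-1)

```text
time_s: 13.5
ee_pos: [538.9, 90.1, 96.7]
ee_rot: [121.5, 89.8, -163.7]
force: [0.5, 0.2, -0.9]
gripper_width: 89.7
```

Request:
send_rows([
  [[0,-0.2,-0.5,0,0,0],[0,-0.365,-0.85,0,0,0],[0,-0.365,-0.85,0,0,0]],
])

```text
time_s: 13.88
ee_pos: [552.6, -0.2, 97.0]
ee_rot: [98.2, 89.9, 173.0]
force: [0.8, 0.9, -0.4]
gripper_width: 91.2
```

Request:
send_rows([
  [[0,-0.2,-0.5,0,0,0],[0,-0.365,-0.85,0,0,0],[0,-0.365,-0.85,0,0,0]],
])

```text
time_s: 14.25
ee_pos: [566.2, -91.0, 97.2]
ee_rot: [70.0, 89.9, 144.8]
force: [-0.7, 0.2, 0.1]
gripper_width: 91.2
```

Request:
send_rows([
  [[0,-0.2,-0.5,-0.02,0,0],[0,-0.363,-0.857,-0.04,0,0],[0,-0.363,-0.857,-0.0553,0,0],[0,-0.363,-0.857,-0.0553,0,0],[0,-0.363,-0.857,-0.0553,0,0]],
])

```text
time_s: 14.88
ee_pos: [578.9, -181.0, 97.8]
ee_rot: [34.1, 89.9, 129.0]
force: [-0.6, -0.3, 0.0]
gripper_width: 91.6
```

```bash
python3 - <<'E'
from m import *
s=env.state();print(s["force"],s["ee_pos"],s["ee_rot"],s["ee_rot"][2]-s["ee_rot"][0])
f=lambda x,y,x0,y0,k:[x0+(x+.5)/k-.5,y0+(y+.5)/k-.5]
print("pin top9",onz("top",f(597,311,100,130,5),28))
p,d=load("top",0)
hsv=cv2.cvtColor(p,cv2.COLOR_RGB2HSV)
# intensity-weighted pin
def pinc(p,x0,y0,x1,y1):
    a=p[y0:y1,x0:x1].astype(float);w=a[...,1]-a[...,2];w-=np.median(w);w[w<0.35*w.max()]=0
    v,u=np.mgrid[y0:y1,x0:x1];return (u*w).sum()/w.sum(),(v*w).sum()/w.sum(),w.max()
for t in(0,9):
    p,d=load("top",t);c=pinc(p,214,187,224,197);print(c,onz("top",c[:2],26.5))
# notch: dark between prongs: crop c1 (598,88),6x
print("notch mid",onz("top",f(598,88,200,170,6),14.5))
p,d=grab("top",12);crop(p,100,130,340,250,3.3,"t12")
p,d=grab("side",12);crop(p,190,120,340,240,5,"s12")
p,d=load("top",12);b=(450,600,130,240)
print("knob now",rect("top",d,52,82,b,67))
E
```

```text
[-0.60583866 -0.25947992  0.03541354] [ 578.85338577 -180.98280341   97.76236458] [ 34.05845527  89.93914808 128.98583991] 94.92738463396324
pin top9 [[602.39062467  27.40777443  28.        ]]
(np.float64(218.8030888030888), np.float64(191.83011583011583), np.float64(46.0)) [[602.50266388  28.03953648  26.5       ]]
(np.float64(218.78472222222223), np.float64(191.83333333333334), np.float64(53.0)) [[602.49433349  28.08603206  26.5       ]]
notch mid [[ 624.19963107 -178.58112578   14.5       ]]
knob now (array([526.56341553, 182.25268555]), [np.float32(19.128918), np.float32(21.87776)], np.float32(-89.938614), array([527.00665, 182.06992], dtype=float32), 74)
```

View pics/t12.png

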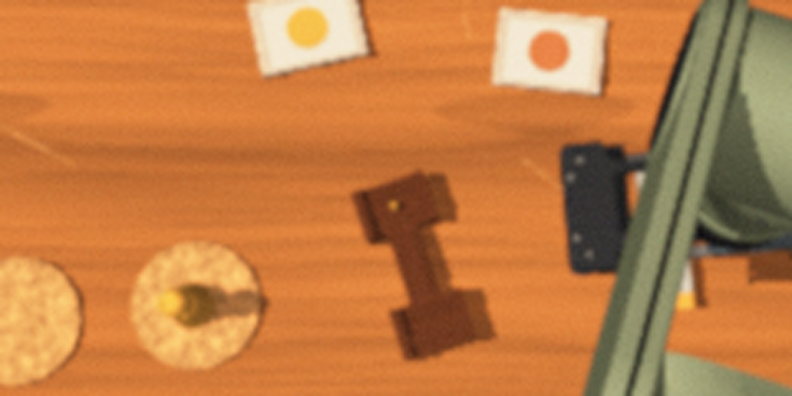

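View pics/s12.png

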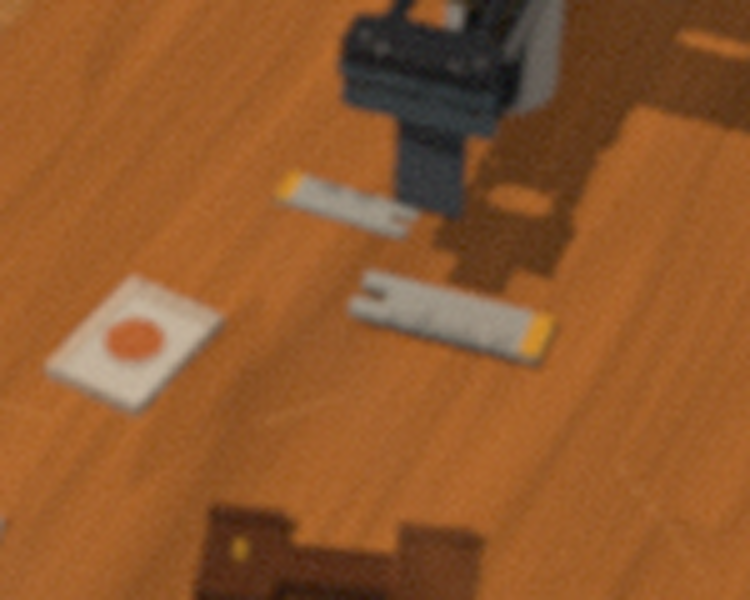

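```bash
python3 - <<'E'
from h import *
p,d=load("side",12);X=cloud("side",d)
np.set_printoptions(linewidth=220,suppress=True)
for u in (271,274,277,280):
    print(u,[tuple(map(int,X[v,u].round())) for v in range(150,168,1)])
print(-C["side"]["camera_from_world"][:3,:3].T@C["side"]["camera_from_world"][:3,3])
E
```

```text
271 [(584, -123, 172), (583, -122, 169), (583, -121, 167), (584, -124, 161), (584, -124, 158), (583, -124, 155), (583, -123, 153), (582, -121, 151), (583, -125, 145), (583, -125, 141), (586, -131, 133), (585, -130, 130), (637, -262, 5), (635, -257, 5), (636, -258, 0), (634, -254, 1), (632, -251, 0), (630, -247, -1)]
274 [(576, -123, 175), (575, -122, 172), (577, -128, 164), (576, -124, 164), (575, -123, 162), (575, -124, 158), (576, -126, 153), (575, -124, 152), (575, -123, 149), (575, -125, 144), (575, -124, 142), (575, -125, 138), (631, -271, 0), (630, -268, -1), (627, -261, 2), (626, -258, 0), (624, -254, 0), (622, -250, 0)]
277 [(569, -124, 176), (568, -124, 173), (566, -119, 175), (569, -127, 165), (568, -125, 163), (567, -122, 163), (568, -125, 156), (567, -123, 155), (567, -124, 151), (568, -127, 145), (568, -126, 143), (567, -126, 140), (261, 685, 881), (622, -271, 0), (620, -267, 0), (618, -262, 1), (616, -259, 0), (615, -255, -1)]
280 [(561, -124, 179), (560, -124, 176), (560, -123, 174), (560, -123, 171), (561, -127, 164), (560, -126, 162), (560, -126, 159), (560, -125, 157), (560, -126, 153), (560, -125, 150), (559, -126, 147), (559, -124, 145), (559, -126, 139), (560, -129, 134), (612, -271, 0), (610, -266, 0), (608, -263, 0), (606, -257, 1)]
[261.01097671 684.6925425  881.18255933]
```

Request:
send_rows([
  [[0.3,0,0,0,0,0],[0.6,0,0,0,0,0],[0.8,0,0,0,0,0],[0.95,0,0,0,0,0],[1,0,0,0,0,0],[1,0,0,0,0,0]],
])

```text
time_s: 15.72
ee_pos: [579.2, -182.7, -1.7]
ee_rot: [-98.3, 90.0, -3.4]
force: [0.1, 0.0, -0.1]
gripper_width: 91.1
```

Request:
send_rows([
  [[0.08,0,0,0,0,0],[0.15,0,0,0,0,0],[0.21,0,0,0,0,0],[0.25,0,0,0,0,0],[0.27,0,0,0,0,0],[0.27,0,0,0,0,0]],
])

```text
time_s: 16.48
ee_pos: [578.9, -182.7, -29.1]
ee_rot: [41.5, 90.0, 136.4]
force: [0.0, 0.1, 0.4]
gripper_width: 91.1
```

```bash
python3 - <<'E'
from h import *
p,d=grab("side",13);crop(p,220,120,340,220,6,"s13");X=cloud("side",d)
for u in (268,272,276,280):
    print(u,[tuple(map(int,X[v,u].round())) for v in range(186,204,1)])
E
```

```text
268 [(586, -121, 49), (586, -122, 45), (587, -124, 39), (586, -123, 37), (587, -124, 32), (586, -124, 28), (586, -124, 24), (587, -126, 19), (586, -123, 18), (586, -124, 13), (589, -131, 2), (588, -129, 0), (587, -128, -3), (584, -122, 0), (583, -120, -1), (580, -112, 4), (581, -114, -3), (578, -109, -1)]
272 [(574, -120, 55), (576, -125, 46), (576, -125, 43), (575, -124, 41), (575, -125, 36), (575, -123, 34), (575, -126, 28), (576, -127, 22), (575, -124, 22), (575, -125, 18), (574, -123, 15), (578, -134, 0), (577, -132, -1), (573, -124, 4), (573, -123, 1), (572, -121, -1), (570, -117, 0), (568, -112, 1)]
276 [(564, -123, 57), (564, -123, 54), (565, -125, 48), (565, -127, 42), (564, -125, 41), (565, -128, 34), (564, -125, 33), (563, -124, 30), (563, -124, 28), (564, -128, 19), (563, -124, 20), (564, -130, 10), (565, -132, 4), (565, -133, -1), (261, 685, 881), (561, -124, 1), (560, -119, 3), (559, -118, 0)]
280 [(557, -135, 50), (569, -166, 14), (568, -165, 12), (571, -174, -1), (569, -169, 0), (567, -165, 1), (566, -162, 0), (565, -160, -2), (563, -155, -1), (561, -152, -1), (559, -146, 1), (558, -143, 1), (556, -140, 0), (556, -138, -2), (554, -134, -1), (552, -130, -1), (551, -126, 0), (549, -122, 1)]
```

View pics/s13.png

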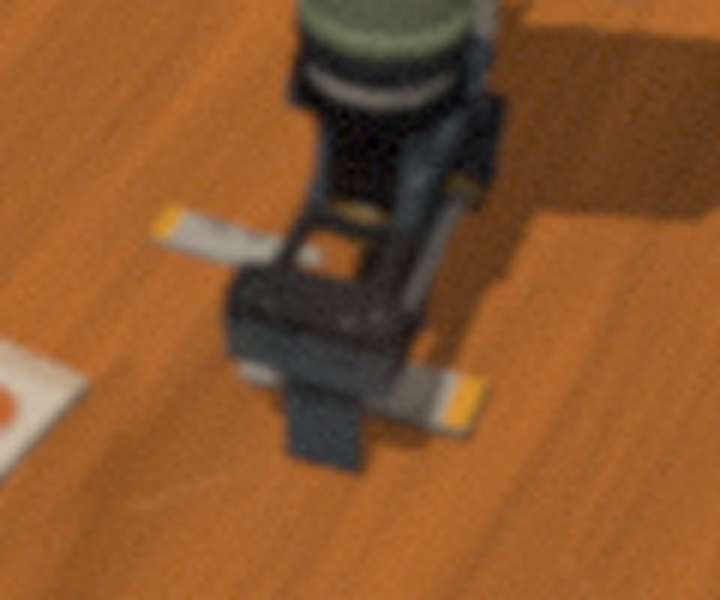

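Request:
send_rows([
  [[0.01,0,0,0,0,0],[0.02,0,0,0,0,0],[0.03,0,0,0,0,0],[0.03,0,0,0,0,0]],
])

```text
time_s: 17.02
ee_pos: [578.9, -182.7, -32.1]
ee_rot: [38.9, 90.0, 133.8]
force: [-0.9, -0.2, 0.7]
gripper_width: 91.4
```

Request:
send_rows([
  [[0,0,0,0,0,0],[0,0,0,0,0,0],[0,0,0,0,0,0],[0,0,0,0,0,0],[0,0,0,0,0,0],[0,0,0,0,0,0],[0,0,0,0,0,0],[0,0,0,0,0,0]],
], jaw=1, force=30)

```text
time_s: 18.02
ee_pos: [578.9, -182.7, -32.0]
ee_rot: [5.5, 90.0, 100.4]
force: [0.5, 0.3, 0.7]
gripper_width: 33.8
```

```bash
python3 - <<'E'
from h import *
p,d=grab("side",14);crop(p,220,120,340,220,6,"s14")
E
```

```text
(no output)
```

View pics/s14.png

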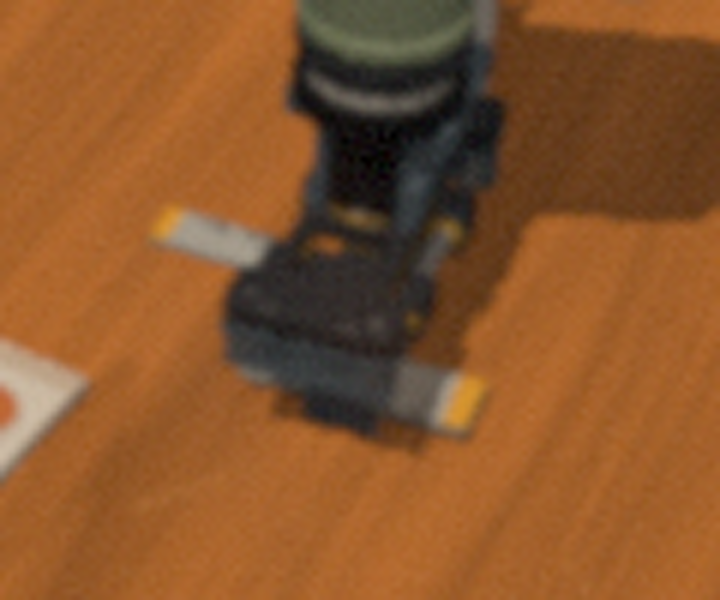

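Request:
send_rows([
  [[0,0,0,0,0,0],[-0.05,0,0,0,0,0],[-0.15,0,0,0,0,0],[-0.3,0,0,0,0,0],[-0.45,0,0,0,0,0],[-0.6,0,0,0,0,0],[-0.6,0,0,0,0,0]],
])

```text
time_s: 18.95
ee_pos: [580.1, -183.1, 29.9]
ee_rot: [-112.2, 89.8, -17.3]
force: [0.8, -0.8, -1.6]
gripper_width: 33.8
```

```bash
python3 - <<'E'
from h import *
p,d=grab("side",15);crop(p,220,120,340,220,6,"s15")
E
```

```text
(no output)
```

View pics/s15.png

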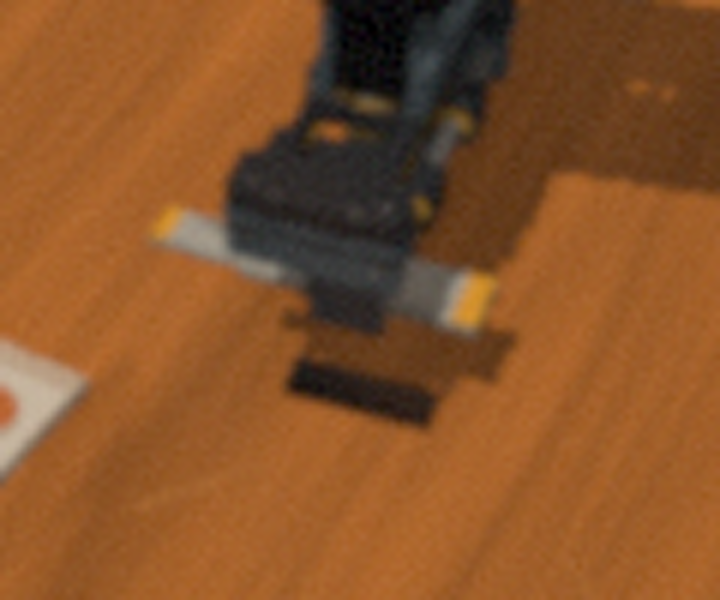

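Request:
send_rows([
  [[0,0.005,0.25,0,0,0],[0,0.01,0.55,0,0,0],[0,0.0165,0.98,0,0,0],[0,0.0165,0.98,0,0,0]],
])

```text
time_s: 19.5
ee_pos: [567.6, -82.8, 27.3]
ee_rot: [63.0, 89.8, 158.0]
force: [0.7, -0.6, -1.0]
gripper_width: 33.3
```

Request:
send_rows([
  [[0,0.005,0.3,-0.01,0,0],[0,0.01,0.6,-0.02,0,0],[0,0.0165,0.85,-0.03,0,0],[0,0.0165,0.98,-0.0375,0,0],[0,0.0165,0.98,-0.0375,0,0],[0,0.0165,0.98,-0.0375,0,0]],
])

```text
time_s: 20.25
ee_pos: [559.1, 11.3, 27.9]
ee_rot: [172.2, 90.0, -79.4]
force: [-0.6, 0.5, -1.7]
gripper_width: 33.2
```

Request:
send_rows([
  [[0.08,0,0,0,0,0],[0.16,0,0,0,0,0],[0.22,0,0,0,0,0],[0.25,0,0,0,0,0],[0.25,0,0,0,0,0]],
])

```text
time_s: 20.88
ee_pos: [558.7, 12.3, 2.7]
ee_rot: [64.3, 90.0, 172.8]
force: [-0.6, 0.1, -1.7]
gripper_width: 33.5
```

```bash
python3 - <<'E'
from h import *
s=env.state();print(s["ee_pos"],s["ee_rot"][2]-s["ee_rot"][0],s["time_s"])
p,d=grab("side",16);crop(p,205,180,305,255,8,"s16")
p,d=grab("top",16);crop(p,190,170,260,250,7,"t16")
E
```

```text
[558.69620984  12.25128846   2.7286667 ] 108.40859731540772 20.875
```

View pics/s16.png

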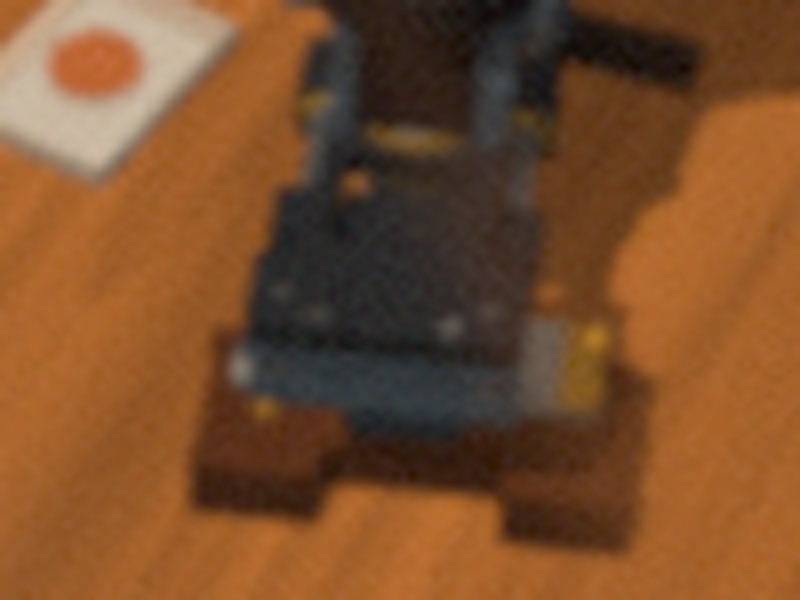

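View pics/t16.png

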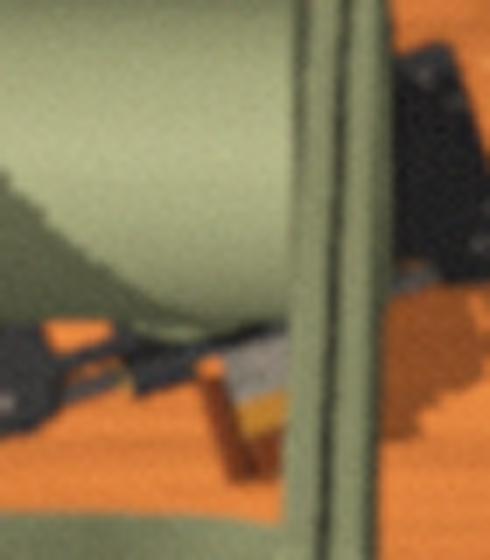

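```bash
python3 - <<'E'
from h import *
a=np.radians(18.4);ex=np.array([np.cos(a),np.sin(a),0]);ey=np.array([-np.sin(a),np.cos(a),0])
np.set_printoptions(suppress=True,precision=1)
def pts(c,z,L): return np.array([[*(np.array(c)+ (x*ex+y*ey)[:2]),z] for x,y in L])
sc=lambda q,x0,y0,k:(q-[x0,y0]+.5)*k-.5
Lh=[(-68,29),(-68,-29),(68,29),(68,-29),(28,29),(-28,29)]
Lg=[(-55,17),(-55,-17),(55,17),(55,-17)]
for n,x0,y0,k in(("side",205,180,8),("top",190,170,7)):
    print(n,"holder z23\n",sc(proj(n,pts((558.75,11.8),23,Lh)),x0,y0,k))
    print(n,"gauge top z52\n",sc(proj(n,pts((558.9,12.3),52,Lg)),x0,y0,k))
    print(n,"pin",sc(proj(n,pts((558.75,11.8),27,[(48,0)])),x0,y0,k))
p,d=load("side",16);X=cloud("side",d)
f=lambda x,y:(int(round((y+.5)/8-.5+180)),int(round((x+.5)/8-.5+205)))
for x,y in((232,368),(545,340),(545,370),(545,400),(590,340),(590,370),(590,400)): print(x,y,X[f(x,y)].round(1))
p,d=load("top",16);X=cloud("top",d)
f=lambda x,y:(int(round((y+.5)/7-.5+170)),int(round((x+.5)/7-.5+190)))
for x,y in((260,365),(270,380),(265,415),(275,410)): print(x,y,X[f(x,y)].round(1))
E
```

```text
side holder z23
 [[621.7 501.4]
 [635.7 358.6]
 [178.3 454.7]
 [208.1 315. ]
 [307.8 468.4]
 [490.3 487.6]]
side gauge top z52
 [[586.1 405.6]
 [595.3 321.8]
 [223.6 368.1]
 [240.5 285.9]]
side pin [[256.8 381.7]]
top holder z23
 [[229.2 482.5]
 [383.2 431.1]
 [116.1 125.3]
 [267.6  76. ]
 [148.9 228.9]
 [195.5 376. ]]
top gauge top z52
 [[242.9 435.2]
 [335.9 404.2]
 [148.1 137.6]
 [239.9 107.7]]
top pin [[207.6 150.7]]
232 368 [600.9  47.3  54.4]
545 340 [521.7  -6.4  54. ]
545 370 [517.6   2.7  50.7]
545 400 [512.1  15.5  52. ]
590 340 [511.1 -12.6  53.1]
590 370 [506.5  -2.2  51.2]
590 400 [501.2  10.6  52.5]
260 365 [525.    4.8  50.9]
270 380 [520.1   2.2  51.5]
265 415 [507.9   4.3  55. ]
275 410 [510.4  -0.4  52.2]
```

Request:
send_rows([
  [[0.05,0,0,0,0,0],[0.1,0,0,0,0,0],[0.12,0,0,0,0,0],[0.12,0,0,0,0,0]],
])

```text
time_s: 21.48
ee_pos: [558.7, 12.3, -9.2]
ee_rot: [65.1, 90.0, 173.5]
force: [-0.5, 0.4, -1.4]
gripper_width: 33.5
```

```bash
python3 - <<'E'
from h import *
s=env.state();print(s["ee_pos"],s["force"],s["time_s"])
p,d=grab("side",17);crop(p,205,180,305,255,8,"s17")
X=cloud("side",d)
p,d=grab("top",17);crop(p,214,214,239,244,20,"t17")
Y=cloud("top",d)
np.set_printoptions(linewidth=200)
print(p[216:242,214:236,0]);print(Y[216:242:1,214:236,2].round().astype(int))
E
```

```text
[558.6745465   12.27067574  -9.23899457] [-0.48512     0.42773163 -1.42389066] 21.475
[[ 79  82  78  73  80  80  76  81  79  76  71  65  59  61  65  69  74  93 117 130 132 129]
 [110  98  97  98  99  88  77  73  63  55  43  34  29  36  52  65  72  98 122 131 134 130]
 [ 96  89  85  86  81  72  63  51  45  33  35  36  51  67  83 100 112 119 132 134 135 125]
 [ 53  46  48  57  51  47  37  42  42  47  68  82  96 115 120 129 136 137 136 132 131 128]
 [ 34  37  45  59  64  75  79  89  90 102 109 118 133 139 138 136 141 139 139 137 134 126]
 [ 44  48  51  76  98 129 157 161 140 128 128 131 139 142 140 140 141 144 146 135 134 128]
 [ 56  57  59  79 123 171 196 189 148 121 126 130 136 139 140 140 139 147 144 137 132 128]
 [ 58  54  54  68 104 143 164 143 117 120 132 125 129 138 136 141 142 144 141 138 134 126]
 [ 59  71  77  89  90  90  93  90  93 114 126 121 127 138 142 139 137 144 138 135 130 126]
 [106 135 158 166 131  97  68  64  82 116 128 129 138 143 142 148 146 137 137 136 133 133]
 [180 195 209 209 176 118  77  67  80 110 137 145 146 156 162 167 161 146 141 133 130 127]
 [209 219 218
[... 3019 characters left out ...]
1   3  21  24  23  17  16  16  16  17  18 478 479 481 481 480]
 [ -2  -3  -2   0   0  -1   2   0  22  22  23  16  18  20  17  20  17 481 480 481 483 481]
 [  3  -3  -1  -2  -3   0   0  -2  20  23  20  20  20  18  18  19  20 481 483 483 482 482]
 [  2  -1   1  -4   0  -1   2  -2  -2  24  24  25  18  16  -1   2  -3 483 483 485 484 481]
 [  1   0   0   2   0  -1  -3  -2  -2  22  23   1  -1  -2  -2   0   1 485 484 486 484 486]
 [ -1   0   0   0   0  -2  -5   1  -3  -3  -2   0  -1  -2  -3  -1  -1 485 486 487 483 485]
 [487 487 488 487 487 486 485 487 486  -4  -2   3  -1   1  -2   3  -1 486 487 489 485 486]
 [486 488 487 487 487 486 487 486 486 486 485 484 484 484 484  -1   0 489 490 488 490 490]]
```

View pics/s17.png

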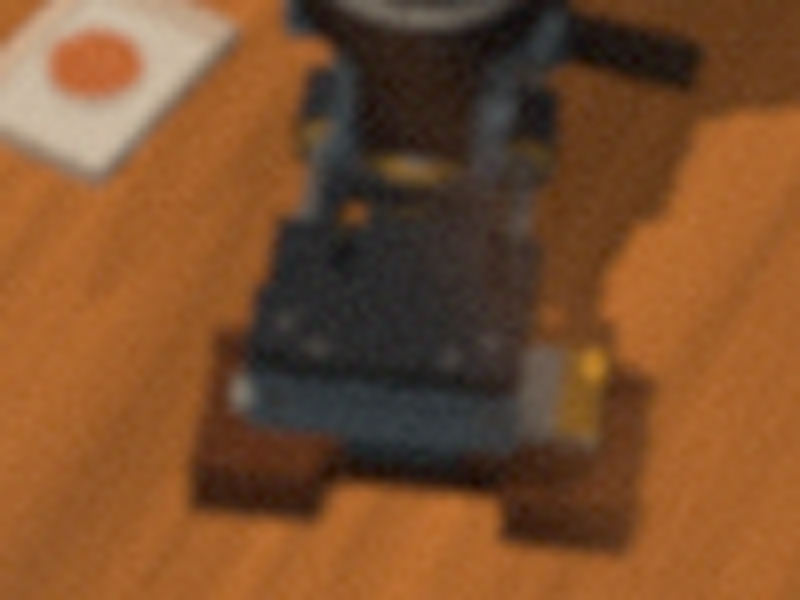

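View pics/t17.png

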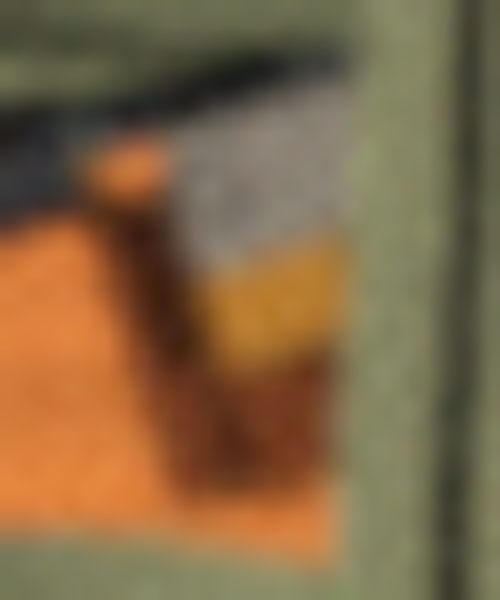

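```bash
python3 - <<'E'
from h import *
p,d=load("top",17);Y=cloud("top",d)[...,2]
a=np.radians(18.4);ex=np.array([np.cos(a),np.sin(a)]);ey=np.array([-np.sin(a),np.cos(a)])
def edges(lo,hi,z,rows,cols,thr):
    L=[];B=[]
    for r in rows:
        for c in range(215,231):
            if thr[0]<Y[r,c]<thr[1] and Y[r,c-1]<thr[0]: L.append((c-.5,r));break
    for c in cols:
        for r in range(242,222,-1):
            if thr[0]<Y[r,c]<thr[1] and Y[r+1,c]<thr[0]: B.append((c,r+.5));break
    PL=onz("top",L,z)[:,:2];PB=onz("top",B,z)[:,:2]
    v=np.polyfit(PL@ex,PL@ey,1)
    print(len(L),len(B),"lat",(PL@ey).mean(),(PL@ey).std(),"slopeang",np.degrees(np.arctan(v[0])),"lon",(PB@ex).mean(),(PB@ex).std())
    return (PL@ey).mean(),(PB@ex).mean()
g=edges(0,0,39.5,range(222,231),range(226,231),(30,60))
h=edges(0,0,23,range(224,238),range(223,231),(11,60))
print("gauge lat center",g[0]-17,"lon center",g[1]+55)
print("holder lat center",h[0]-29,"lon",h[1]+68)
c=np.array([558.75,11.8]);print(c@ey,c@ex)
for t in (np.array([602.5,28.0]),np.array([604.3,26.9])): print("pin lat",t@ey,"lon-48",t@ex-48)
E
```

```text
9 5 lat -149.44372643990334 0.6161096347248474 slopeang -0.8156655924885 lon 478.78037810517856 0.5824043342461764
13 8 lat -136.76161713430886 0.6668238104306047 slopeang 0.7417846339999475 lon 465.2591790532569 0.6161383505471407
gauge lat center -166.44372643990334 lon center 533.7803781051786
holder lat center -165.76161713430886 lon 533.259179053257
-165.17216245678844 533.9091301423383
pin lat -163.61001643458332 lon-48 532.535970050328
pin lat -165.22194831389706 lon-48 533.8967329306463
```

```bash
python3 - <<'E'
from h import *
a=np.radians(18.4);ex=np.array([np.cos(a),np.sin(a)]);ey=np.array([-np.sin(a),np.cos(a)])
for t in(9,12):
    p,d=load("top",t);Y=cloud("top",d)[...,2]
    sub=(Y>11)&(Y<40);L=[];R=[];T=[];B=[]
    for r in range(183,242):
        c=np.nonzero(sub[r,205:250])[0]
        if len(c)>3: L.append((c[0]+204.5,r));R.append((c[-1]+205.5,r))
    for c in range(205,250):
        r=np.nonzero(sub[180:245,c])[0]
        if len(r)>3: T.append((c,r[0]+179.5));B.append((c,r[-1]+180.5))
    for nm,E,s in(("L",L,29),("R",R,-29)):
        P=onz("top",E,23)[:,:2]; P=P-np.array([558.75,11.8]); u=P@ex;v=P@ey
        m=(abs(v-s)<3)&(abs(u)>29)&(abs(u)<66);f=np.polyfit(u[m],v[m],1);print(t,nm,m.sum(),np.degrees(np.arctan(f[0]))+18.4,f[1]-s,np.std(v[m]-np.polyval(f,u[m])))
    for nm,E,s in(("T",T,68),("B",B,-68)):
        P=onz("top",E,18)[:,:2]; P=P-np.array([558.75,11.8]); u=P@ex;v=P@ey
        m=(abs(u-s)<4)&(abs(v)<20);f=np.polyfit(v[m],u[m],1);print(t,nm,m.sum(),18.4-np.degrees(np.arctan(f[0])),f[1]-s)
E
```

```text
9 L 27 18.80809863756669 -0.2067907299921572 0.6648655507285861
9 R 26 18.670352153840142 -0.1902830151104027 0.7066944123842702
9 T 15 17.330888397704072 -0.37814885158023515
9 B 16 18.677612412040347 -0.43617885728141914
12 L 27 18.80809863756669 -0.2067907299921572 0.6648655507285861
12 R 26 18.670352153840142 -0.1902830151104027 0.7066944123842702
12 T 15 17.330888397704072 -0.37814885158023515
12 B 16 18.677612412040347 -0.43617885728141914
```

Request:
send_rows([
  [[0,0,0.009,-0.0008,0,0],[0,0,0.009,-0.0008,0,0],[0.03,0,0.009,-0.0008,0,0],[0.045,0,0.009,-0.0008,0,0],[0.06,0,0.009,-0.0008,0,0],[0.07,0,0.009,-0.0008,0,0],[0.08,0,0.009,-0.0008,0,0],[0.08,0,0.009,-0.0008,0,0]],
])

```text
time_s: 22.58
ee_pos: [558.5, 13.1, -17.0]
ee_rot: [41.8, 90.0, 150.5]
force: [-0.3, -0.5, -1.7]
gripper_width: 34.0
```

Request:
send_rows([
  [[0.01,0,0,0,0,0],[0.02,0,0,0,0,0],[0.03,0,0,0,0,0],[0.03,0,0,0,0,0]],
])

```text
time_s: 23.08
ee_pos: [558.5, 13.1, -20.1]
ee_rot: [48.9, 90.0, 157.6]
force: [-0.7, 0.9, -1.8]
gripper_width: 33.6
```

Request:
send_rows([
  [[0.01,0,0,0,0,0],[0.02,0,0,0,0,0],[0.03,0,0,0,0,0],[0.04,0,0,0,0,0],[0.04,0,0,0,0,0]],
])

```text
time_s: 23.7
ee_pos: [558.5, 13.1, -24.1]
ee_rot: [43.5, 90.0, 152.2]
force: [-0.5, -0.6, -1.5]
gripper_width: 33.4
```

```bash
python3 - <<'E'
from h import *
p,d=grab("side",18);crop(p,205,180,305,255,8,"s18")
p,d=grab("top",18);crop(p,214,214,239,244,20,"t18")
Y=cloud("top",d)[...,2];print(np.median(Y[225:229,226:231]),Y[222:230,226:231].mean())
E
```

```text
24.32642364364648 24.47935694864495
```

View pics/s18.png

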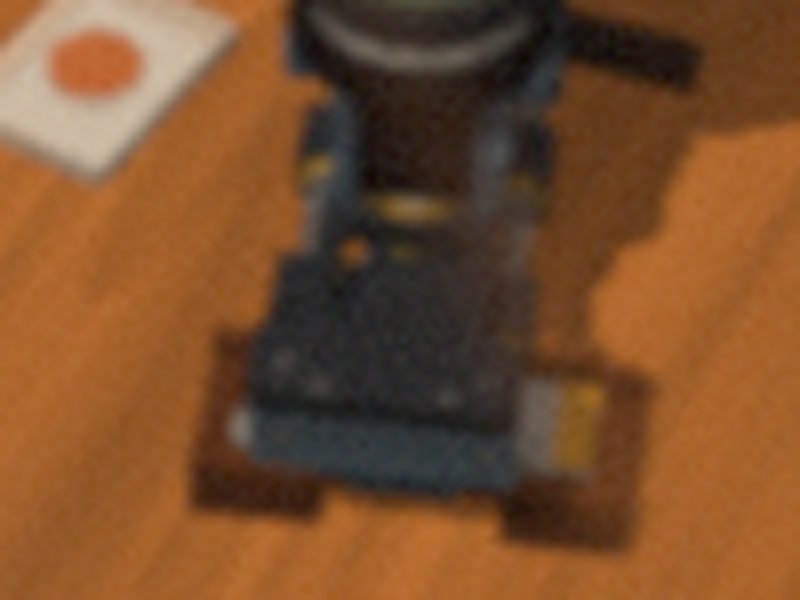

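View pics/t18.png

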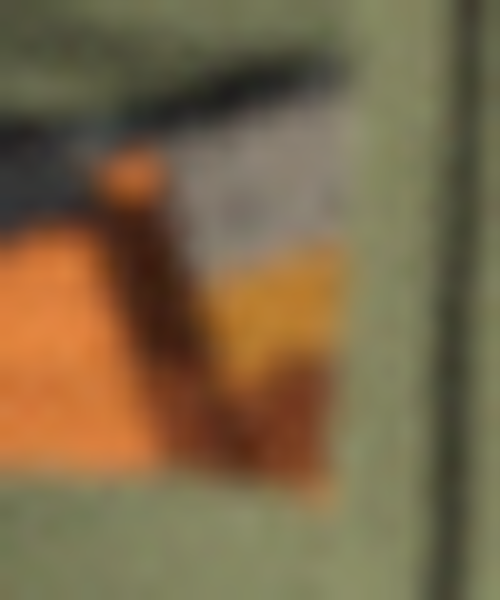

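Request:
send_rows([
  [[0.005,0,0,0,0,0],[0.01,0,0,0,0,0],[0.01,0,0,0,0,0]],
])

```text
time_s: 24.18
ee_pos: [558.5, 13.1, -25.0]
ee_rot: [26.8, 90.0, 135.5]
force: [0.7, 0.3, -1.0]
gripper_width: 33.9
```

Request:
send_rows([
  [[0.005,0,0,0,0,0],[0.008,0,0,0,0,0],[0.008,0,0,0,0,0]],
])

```text
time_s: 24.55
ee_pos: [558.5, 13.1, -25.8]
ee_rot: [34.5, 90.0, 143.2]
force: [-0.1, 1.0, -1.8]
gripper_width: 33.7
```

Request:
send_rows([
  [[0.004,0,0,0,0,0],[0.008,0,0,0,0,0],[0.008,0,0,0,0,0]],
])

```text
time_s: 24.92
ee_pos: [558.7, 13.1, -26.0]
ee_rot: [-93.9, 90.0, 14.8]
force: [-1.9, 0.2, 5.4]
gripper_width: 33.9
```

Request:
send_rows([
  [[0.003,0,0,0,0,0],[0.006,0,0,0,0,0],[0.006,0,0,0,0,0]],
])

```text
time_s: 25.3
ee_pos: [558.7, 13.1, -26.0]
ee_rot: [-100.7, 90.0, 8.0]
force: [-1.9, -0.5, 10.6]
gripper_width: 33.1
```

Request:
send_rows([
  [[-0.008,0,0,0,0,0],[-0.008,0,0,0,0,0]],
])

```text
time_s: 25.55
ee_pos: [558.7, 13.1, -26.0]
ee_rot: [-90.5, 90.0, 18.2]
force: [-1.6, -0.9, 6.2]
gripper_width: 33.3
```

Request:
send_rows([
  [[0,0,0,0,0,0],[0,0,0,0,0,0],[0,0,0,0,0,0],[0,0,0,0,0,0],[0,0,0,0,0,0]],
], jaw=-0.3)

```text
time_s: 26.18
ee_pos: [558.6, 13.1, -26.4]
ee_rot: [-9.4, 90.0, 99.3]
force: [0.3, 0.7, -0.1]
gripper_width: 59.1
```

Request:
send_rows([
  [[-0.1,0,0,0,0,0],[-0.3,0,0,0,0,0],[-0.6,0,0,0,0,0],[-1,0,0,0,0,0],[-1,0,0,0,0,0],[-1,0,0,0,0,0]],
])

```text
time_s: 26.92
ee_pos: [558.2, 13.1, 73.7]
ee_rot: [42.0, 90.0, 150.7]
force: [0.4, -0.4, -0.3]
gripper_width: 59.1
```

Request:
send_rows([
  [[-0.3,0,-0.5,0,0,0],[-0.5,0,-1,0,0,0],[-0.5,0,-1,0,0,0],[-0.5,0,-1,0,0,0]],
])

```text
time_s: 27.42
ee_pos: [589.3, -81.2, 122.0]
ee_rot: [53.0, 89.8, 161.6]
force: [-0.3, -0.1, 0.0]
gripper_width: 59.2
```

```bash
python3 - <<'E'
from h import *
print(env.state()["ee_pos"])
p,d=grab("side",19);crop(p,205,160,305,260,6,"s19")
p,d=grab("top",19);crop(p,130,130,270,250,5,"t19")
E
```

```text
[589.30830465 -81.19706867 122.0026341 ]
```

View pics/s19.png

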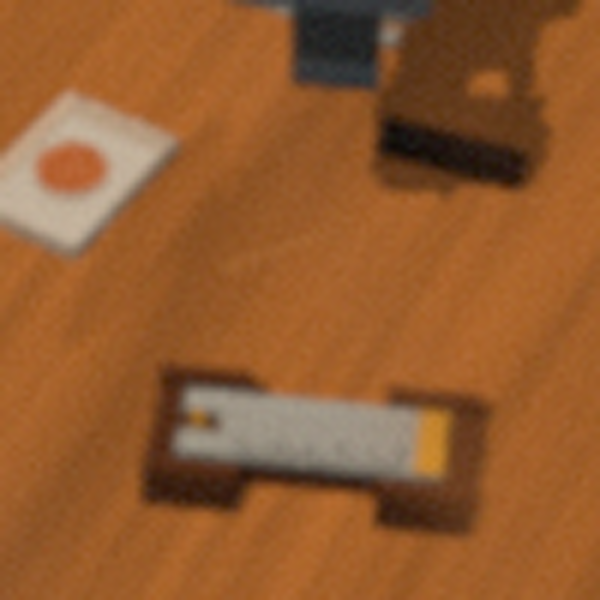

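View pics/t19.png

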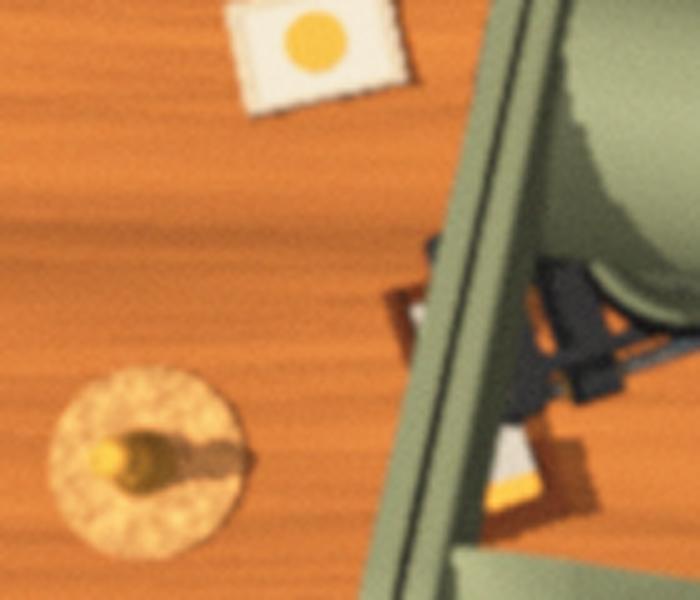

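Request:
send_rows([
  [[-0.2,0,-0.5,0,0,0],[-0.2,0,-1,0,0,0],[-0.2,0,-1,0,0,0],[-0.2,0,-1,0,0,0]],
])

```text
time_s: 28.02
ee_pos: [621.8, -175.0, 142.6]
ee_rot: [38.7, 89.8, 147.5]
force: [-0.2, 0.0, -0.5]
gripper_width: 59.6
```

```bash
python3 - <<'E'
from m import *
p,d=grab("side",20);crop(p,220,215,300,255,10,"s20")
p,d=grab("top",20);crop(p,200,175,260,240,9,"t20")
hsv=cv2.cvtColor(p,cv2.COLOR_RGB2HSV)
m=((hsv[...,1]<90)&(hsv[...,2]>80));m[:, :205]=0;m[:,250:]=0;m[:183]=0;m[242:]=0
print(m.sum())
Y=cloud("top",d)[...,2]
np.set_printoptions(linewidth=200)
print(Y[186:240:2,206:246:2].round().astype(int))
print("knob",rect("top",d,52,82,(450,600,130,240),67))
E
```

```text
519
[[ -1   2   0  19  18  18  19  16  18  18  18  25  -1   0   0   1   2   3  -3   2]
 [ -4  25  16  18  16  15  21  18  22  23  20  21  23  -3   2   0  -1  -1  -2  -3]
 [  3  21  21  17  20  22  19  18  23  21  24  21  20   0  -1   2  -1  -1   1   0]
 [ -2  25  22  17  25  20  15  26  19  22  22  15  21  -1   2   0  -2   1   2   2]
 [ -1  -1  23  18  21  23  23  18  15  22  22  17  21  24   2   0  -5   1   0   1]
 [  3   0  21  26  26  21  24  22  23  23  23  26  24  10   0  -4  -1   1  -1   2]
 [  2  -1  20  22  19  20  22  20  23  23  21  23  -2  -3   3  -4   0  -4   0  -1]
 [  0  -2   1  26  17  22  23  25  22  24  22  26   2  -1   1   0  -1   2  -1  -1]
 [ -1   2  -2  21   8  25  20  25  23  23  24  22  22  -1  -1   1   0  -2   0  -1]
 [ -1   1  -1  -2  -1   1  25  24  21  27  21  22  23  -3   0  -4  -4  -3   3   0]
 [  2   2   2  -1   2  -1  23  25  20  20  22  25  22   0   0   0  -2  -1  -1  -1]
 [  4  -1  -3  -4   0   1  23  20  20  21  22  24  23  19   1   1   1   1   2  -3]
 [ -2  -2   0  -1  -4  -1  -2  21  21  22  20  21  21  26  -1  -1  -1   2   0  -3]
 [ -2  -1   2  -1
[... 609 characters left out ...]
  22  24  23  21  22  17  24  25   0]
 [ -3  -3  -1   1   1   0   1  26  24  19  25  22  23  23  21  22  14  20  22  -2]
 [ -5   1  -1   0  -1  -1  -3  20  23  19  22  24  23  17  15  18  17  17  23  25]
 [  0   3  -4   0   1   1  -1  -1  21  16  13  18  15  17 957  19  20  16  14  -1]
 [  0   0  -1   1  -1   2  -1   3  21  25  16  17  18  19  16  15  -1   1  -1   0]
 [  0   0  -2   0   3  -2   0  -1  20  23  18  20  19   0  -2   0   1  -3  -1   4]
 [  2  -1  -2  -2   1   0  -2  -1  -2  22   1  -3  -2   1   0   0   0  -1  -4   1]]
knob (array([526.56341553, 182.25268555]), [np.float32(19.128918), np.float32(21.87776)], np.float32(-89.938614), array([526.87317, 182.115  ], dtype=float32), 75)
```

View pics/s20.png

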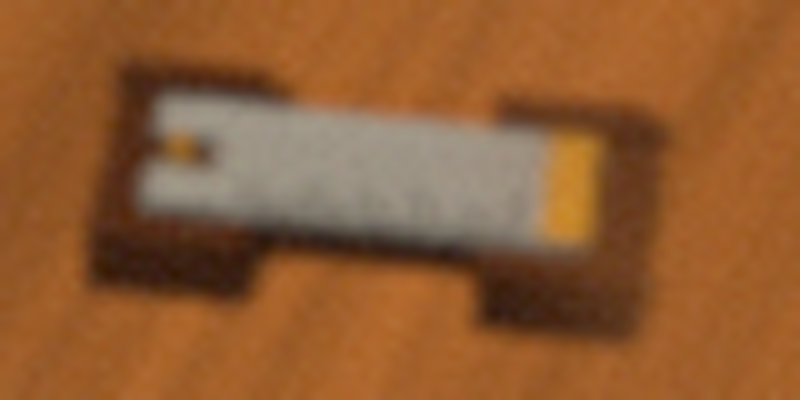

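View pics/t20.png

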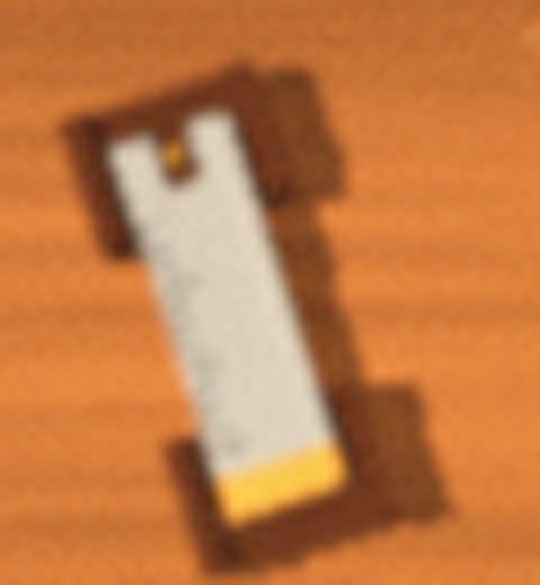

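```bash
python3 - <<'E'
from h import *
s=env.state();print(s["force"],np.abs(s["qvel"]).max(),s["time_s"])
p0,_=load("top",0);p,_=load("top",20)
for nm,(x0,y0,x1,y1) in dict(slabs=(170,120,290,162),cup=(395,150,425,195)).items():
    print(nm,np.abs(p[y0:y1,x0:x1].astype(int)-p0[y0:y1,x0:x1]).mean())
print(env.job_done())
E
```

```text
[0.07256247 0.49369504 0.49506565] 0.376160310666059 28.125
slabs 12.564550264550265
cup 27.52074074074074
the job is handed in; nothing more can be done
None
```

```bash
python3 - <<'E'
import numpy as np,cv2
z=np.load("pics/top20.npz");cv2.imwrite("pics/t20full.png",cv2.resize(z["p"][:,:,::-1],(800,600)))
E
```

```text
(no output)
```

View pics/t20full.png

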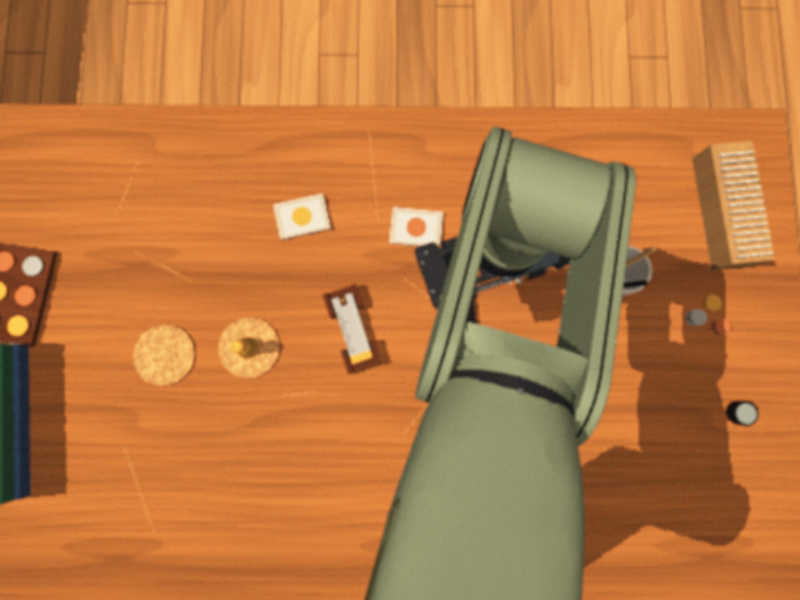

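I moved the bell from the holder onto the right-hand cork coaster, then took the gauge from its rest, lowered it into the holder and let go. The job was handed in at 28.1 s of the 53 s allowed.

**Bell:** the last pictures show it standing upright at (526.6, 182.3). The coaster centre measured about (526.5, 183.5), so the foot is well inside the edge.

**Gauge:** it lies flat between the rails, its top at about 22–23 mm where 23 is expected. The pin is visible inside the notch, and the arm is clear of it.

**First grasp missed:** the fingertips sat about 34 mm higher than the reported tool position. My first grasp on the bell therefore closed on air just above the knob. I corrected for this using the depth images. The contact heights later agreed: the gauge met the bed 6 mm above the height where I gripped it on the rest, as the geometry predicts.

**Side camera:** it disagreed with the top camera by a few mm, so I used the top camera for alignment. That led me to shift the gauge about 1 mm sideways just before lowering it.

**Bystanders:** my automatic before-and-after picture comparison for the slabs and pen cup showed large differences. In the last picture (looked at after handing in), both slabs are where they started. The arm partly covers the cup, so I could not fully confirm its position from the last picture. No unexpected force showed during any move.

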